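Wash out the pouring beakers and set them to dry

ROBOT

A 6-joint arm with a two-finger parallel gripper is mounted at the origin on the work surface. World frame = base frame: x ahead of the robot, y to its left, z up, the work surface at z = 0. Lengths are in m, angles in rad, forces in N, time in s.
With the tool pointing down it reaches from about 0.375 to 0.825 m from the base axis. Payload 5.5 kg.
Tool frame: the origin (TCP) lies between the finger pads; the fingertips stand ahead of it and the grasp point (between the pads) lies 8 mm behind it (manip.tips_ahead is the z of the fingertips in the tool frame, in m); z points along the fingers, y is the direction in which the jaws open and shut (so a half turn about z gives the same grasp; the last joint's range is limited). The gripper opens to 85 mm and grips with 20 to 120 N. Pads are 22 mm wide; open, the fingers measure 114 mm over their backs; the gripper's body (76 mm by 85 mm) begins 54 mm behind the grasp point. The pads swing forward as they close: fully open they stand 13 mm farther back than shut.
Start: joints at [0, 0.314, -0.047, 1.21, 0, 1.571], TCP at [0.6, -0, 0.242] pointing down, gripper open.
Joint ranges: [-2.67, 2.67], [-0.69, 1.73], [-1.03, 1.25], [-2.08, 2.16], [-1.42, 1.45], [-3.14, 3.14]. Speed limits (rad/s): [2.39, 2.39, 3.01, 3.14, 3.14, 3.14].

INTERFACE

Orientations are given as [roll, pitch, yaw] about the fixed x, y, z axes, in that order (R = Rz(yaw) Ry(pitch) Rx(roll)).
In Python, from workcell import manip gives the robot as it stands. The module is installed in compiled form; this text tells all that it offers.
- The arm moves only by the tool move_arm, never from a script. Its argument "rows" is a list of rows, each a list of 7 numbers: the shift along the tool's x, y, z in cm, then the turn, a rotation vector about the tool's x, y, z in degrees, then the opening, from 0 (shut) to 1 (fully open). A call has 1 to 12 rows; each row is the pose to reach, as a shift and turn from the pose commanded when the call began, along the tool's axes at that moment; what a row does not reach only later rows make up. A row lasts 1/12 s, in which the tool goes at most 41.7 mm and 7.16 degrees, less where a joint would pass 70% of its speed; a pose out of reach is approached as far as the arm can. A call with a gripper value outside its range is refused whole. The fingers move at their own pace and stop on an object; "squeeze" is the grip in N (left out, the last holds). Time passes only in rows, so rows that repeat a pose let the fingers close. It gives the time, the measured TCP pose, the force and the opening at its end, in the units of the state.
- manip.sense(): the state, without advancing time (a new reading comes with each control period).
- manip.snapshot(name): name is "scene" or "side" or "wrist"; returns a dict with "image" (480x640x3 uint8, red, green, blue), "mtx" (3x3 intrinsics, pixels), "T" (4x4, takes a point from camera to world coordinates). Camera axes: x right, y down, z forward; pixel columns grow to the right and rows downward; lengths in m; the calibration is good to about 2 mm. A picture is of the moment at which its call begins. There is no depth.
- manip.close_job(): hands the job in, once; it reports no verdict.
The state is a dict: "time_s": time; "joint_positions": joint angles; "joint_vel": joint speeds; "joint_efforts": joint torques, N m; "tool_pos": TCP position; "ee_rot": TCP orientation; "wrist_force": force on the tool from outside, world axes, zero at the start; "wrist_torque": the same for the moment, N m; "gripper_width": opening from 0.0 (shut) to 1.0 (fully open).
Only numpy, scipy, OpenCV 4.12 (cv2) and the standard library are available. Lean on these libraries where they do the work, as an engineer would, in place of code of your own. Each camera call takes 0.05 s, during which the arm holds its last target.

TASK

Pull the long brush out of its holder and scrub the inside of every pouring beaker on the bench, from the palest colour to the darkest so that no dye is carried over (white, then yellow, then red; one may be missing): in each, push the brush down to the bottom, draw it up close to the rim and push it down to the bottom again. Stand the brush back in its holder and stand the beakers upright in the drying tray. Slide the dryer's air slider to the green mark, and leave everything else on the bench where it is.

Things in the scene. Friction and masses are not known exactly. Their poses are not given: they have to be found in the camera images.
- beaker_white: White plastic pouring beaker, loose, open at the top, round and straight-sided: 62 mm outside diameter, 95 mm tall, wall 3 mm, inner diameter 56 mm, inside bottom 5 mm above the underside. Origin: centre of its underside, z axis up its middle. May be absent
- beaker_yellow: Yellow plastic pouring beaker, loose, open at the top, round and straight-sided: 62 mm outside diameter, 95 mm tall, wall 3 mm, inner diameter 56 mm, inside bottom 5 mm above the underside. Origin: centre of its underside, z axis up its middle. May be absent
- beaker_red: Red plastic pouring beaker, loose, open at the top, round and straight-sided: 62 mm outside diameter, 95 mm tall, wall 3 mm, inner diameter 56 mm, inside bottom 5 mm above the underside. Origin: centre of its underside, z axis up its middle. May be absent
- brush: Long beaker brush, 215 mm, standing head down in the holder. White and blue bristle head 41 mm across (soft look; solid core 32 mm across), 85 mm long, at the lower end; steel neck; round orange handle 18 mm across from 110 to 215 mm above the lower end. Origin: centre of the flat lower (bristle) end, z axis along the brush towards the handle
- holder: Fixed blue brush holder: upright round cup 85 mm tall, inner diameter 48 mm widening to 62 mm at the mouth, on a dark disc 80 mm across; its inner floor is 8 mm above the table. Origin: centre of its underside, z up
- tray: Fixed aluminium drying tray, 130 mm (its x) by 310 mm (its y), rim 16 mm high, walls 5 mm, inner floor 5 mm above the table. Origin: centre of its underside, z up
- air_top (a point): Centre of the top of the black grip of the dryer's air slider, on the deck in front of the grey dryer. The grip is 28 mm (across the track) by 20 mm (along the track) and 40 mm tall below this point; the aluminium track lies under it. The grip slides along the y axis of air_mark (which points to the robot's left)
- air (a joint): Air slider, m: 0 at the end of the track towards the robot's right, 0.10 at the left end
- air_mark: Small green bar, 24 x 6 x 6 mm, on the dryer's deck beside the track, 36 mm on the robot's side of the track's middle. It does not move. Origin: centre of its underside; its y axis is along the track: the slider is at the mark when the grip's middle is level with the bar along this axis
- soap_a: Bystander: clear box of six yellow soap bars, 105 x 85 x 34 mm. Origin: centre of its underside
- soap_b: Bystander: clear box of six yellow soap bars, 105 x 85 x 34 mm. Origin: centre of its underside
- oil: Bystander: amber bottle with black cap, 48 mm across, 110 mm tall. Origin: centre of its underside
- jar: Bystander: jar with steel lid and yellow label, 60 mm across, 65 mm tall. Origin: centre of its underside
- tin: Bystander: low tin with a blue label, 60 mm across, 50 mm tall. Origin: centre of its underside
- spatula: Bystander: spatula with wooden handle, 240 mm long, lying flat. Origin: centre of its underside

How it is judged:
By the outcome, as a careful person would: the job done as asked, in the order asked, and still so for the second after the job is handed in, with the robot touching nothing.
Of beaker_white, beaker_yellow, beaker_red only 2 to 3 are there at a start; the rules pass over those that are not, and their reading is None.
At some moment in a run one of beaker_white, beaker_yellow, beaker_red may be knocked a few centimetres aside while the robot is not near it.
It also fails if it takes over 210 s, if anything falls off the work surface, if the arm or the gripper's body presses on something with over 40 N, if the wrist force passes 120 N, or if a joint passes its speed limit or range.

## Working session

There is one attempt and no reset: what is moved stays moved. The work goes in short steps, Python scripts to look and compute and a tool call to move; the robot and the scene stay as the last step left them, time stands still between calls to the robot, and variables do not carry over. Pictures are saved under pics/ and viewed, and the job is handed in when it is done.

Besides the shell and the picture viewer there is one more tool, called after "Call:" in YAML: its name, and indented under it one key for each argument. move_arm: Moves the arm, as the interface text tells. Its arguments: {"type":"object","properties":{"rows":{"type":"array","items":{"type":"array","items":{"type":"number"}}},"squeeze":{"type":"number"}},"required":["rows"]}

```bash
mkdir -p pics
cat > h.py <<'E'
import numpy as np,cv2
from workcell import manip
def snap(n,f):
    s=manip.snapshot(n); cv2.imwrite('pics/'+f+'.png',s['image'][:,:,::-1]); np.savez('pics/'+f+'.npz',m=s['mtx'],T=s['T'],im=s['image']); return s
def load(f):
    d=np.load('pics/'+f+'.npz'); return d
def ray(f,u,v):
    d=load(f); r=np.linalg.inv(d['m'])@[u,v,1]; T=d['T']; return T[:3,3],T[:3,:3]@r
def onz(f,u,v,z):
    o,r=ray(f,u,v); return o+r*(z-o[2])/r[2]
def proj(f,p):
    d=load(f); T=d['T']; c=T[:3,:3].T@(np.array(p)-T[:3,3]); q=d['m']@c; return q[:2]/q[2]
E
python3 - <<'E'
from h import *
for n in ['scene','side','wrist']:
    s=snap(n,n+'0'); print(n,s['T'].round(3).tolist(),s['mtx'].round(1).tolist())
print(manip.sense(),manip.tips_ahead)
E
```

```text
scene [[-0.755, 0.393, -0.525, 1.104], [0.656, 0.461, -0.598, 0.614], [0.007, -0.795, -0.606, 0.689], [0.0, 0.0, 0.0, 1.0]] [[487.3, 0.0, 317.6], [0.0, 487.3, 246.3], [0.0, 0.0, 1.0]]
side [[-0.997, -0.042, 0.065, 0.444], [-0.075, 0.732, -0.677, 1.002], [-0.019, -0.68, -0.733, 1.138], [0.0, 0.0, 0.0, 1.0]] [[535.6, 0.0, 320.1], [0.0, 535.6, 231.5], [0.0, 0.0, 1.0]]
wrist [[1.0, 0.001, -0.001, 0.599], [0.0, -0.964, -0.266, 0.067], [-0.001, 0.266, -0.964, 0.373], [0.0, 0.0, 0.0, 1.0]] [[416.7, 0.0, 320.1], [0.0, 416.7, 244.4], [0.0, 0.0, 1.0]]
{'time_s': 0.15, 'joint_positions': array([-1.09516367e-05,  3.14073189e-01, -4.78565207e-02,  1.21021629e+00,
        1.85486193e-05,  1.57081069e+00]), 'joint_vel': array([-0.00168817,  0.00077426,  0.00323273,  0.00066032, -0.00140798,
        0.00077252]), 'joint_efforts': array([-1.47968080e-04, -5.40045226e+01,  3.40059292e+01,  1.33731824e-02,
        2.28346818e-05,  3.50972789e-05]), 'tool_pos': array([ 5.99557969e-01, -6.32437737e-07,  2.41623744e-01]), 'ee_rot': array([-3.14024298e+00, -1.85292203e-05,  1.57077099e+00]), 'wrist_force': array([-0.82744743, -0.52080323, -0.88476343]), 'wrist_torque': array([-0.031176  ,  0.03026255,  0.00558016]), 'gripper_width': 0.9985208830909528} 0.011
```

View pics/scene0.png

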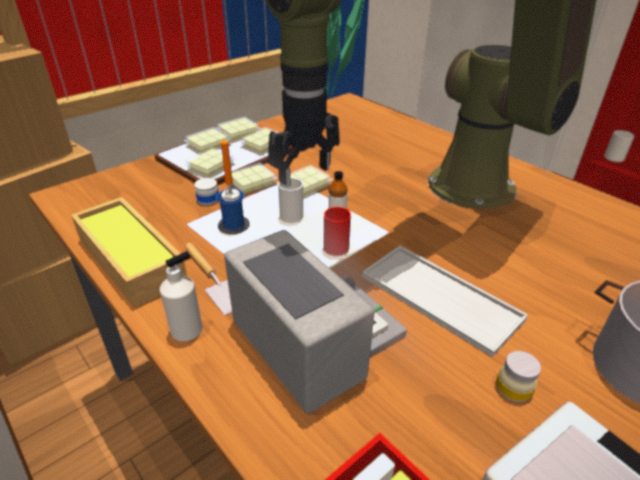

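View pics/side0.png

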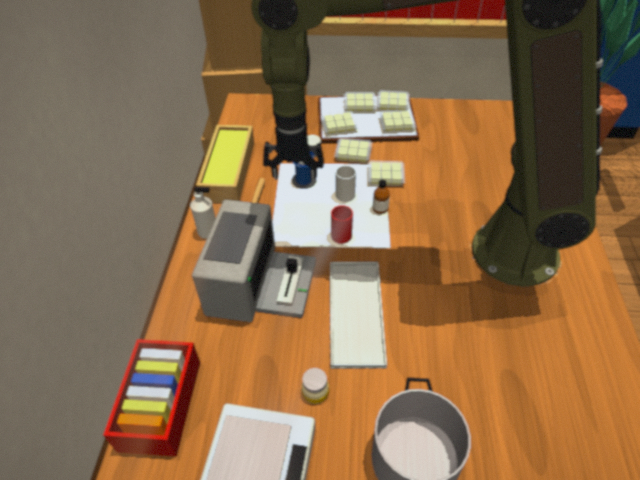

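View pics/wrist0.png

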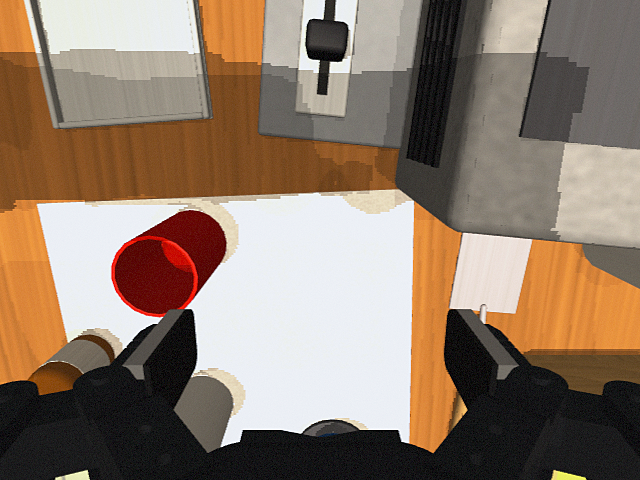

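The scene shows a white beaker (scene ~(290,200)), a red one (~(337,230)), the brush in the blue holder (~(232,205)), the tray and the slider. I see no yellow beaker. I'll zoom in and measure.

Run:
```python
from h import *
a=load('side0')['im'][130:330,220:420]; b=load('scene0')['im'][130:330,180:400]
cv2.imwrite('pics/z1.png',cv2.resize(a,(800,600)[:1]*2 if 0 else (600,600),interpolation=cv2.INTER_CUBIC)[:,:,::-1])
cv2.imwrite('pics/z2.png',cv2.resize(b,(660,600),interpolation=cv2.INTER_CUBIC)[:,:,::-1])
```

```text
(no output)
```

View pics/z1.png

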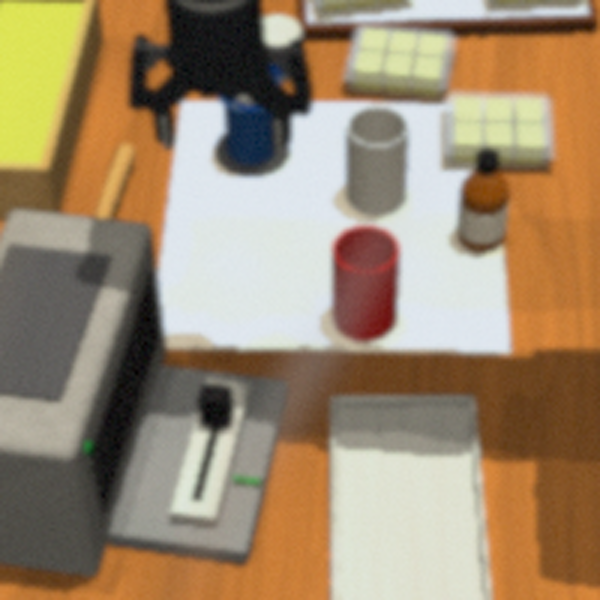

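View pics/z2.png

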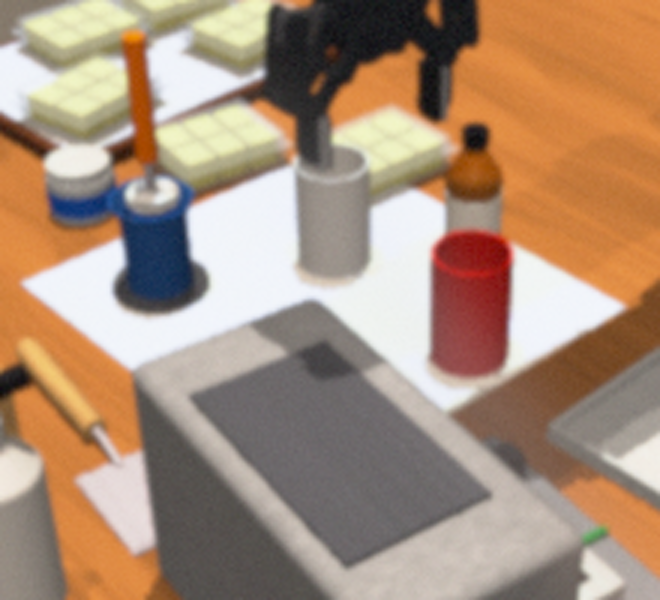

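```bash
cat >> h.py <<'E'
def tri(*obs):
    A=np.zeros((3,3));b=np.zeros(3)
    for f,u,v in obs:
        o,r=ray(f,u,v); r=r/np.linalg.norm(r); P=np.eye(3)-np.outer(r,r); A+=P;b+=P@o
    p=np.linalg.solve(A,b); return p,[float(np.linalg.norm((np.eye(3)-np.outer(r/np.linalg.norm(r),r/np.linalg.norm(r)))@(p-o))) for o,r in [ray(*x) for x in obs]]
S=lambda x,y:('side0',220+x/3,130+y/3)
C=lambda x,y:('scene0',180+x/3,130+y/3)
W=lambda x,y:('wrist0',x,y)
E
python3 - <<'E'
from h import *
np.set_printoptions(precision=4,suppress=True)
print('white',onz(*S(377,128),.095),onz(*C(333,163),.095))
print('red',onz(*S(366,247),.095),onz(*C(471,255),.095),onz(*W(155,277),.095))
print('holder mouth',onz(*C(150,201),.085),'disc',onz(*C(160,286),.003),onz(*S(252,152),.003))
print('brush top',onz(*C(133,38),.222),'neck',onz(*C(148,165),.118))
print('mark',[ (z,onz(*S(248,480),z)) for z in(.02,.03)],'grip',tri(S(216,395),W(327,38)))
# tray inner corners side: full pix
for p in [(332,264),(379,264),(384,365),(331,365)]: print('tray',onz('side0',*p,.016))
for p in [(58,125),(211,118)]: print('trayW',onz('wrist0',*p,.008))
for p in [(400,250),(524,317),(490,348),(364,272)]: print('trayC',onz('scene0',*p,.016))
print('soap',[onz('side0',220+x/3,130+y/3,.034)[:2] for x,y in[(447,97),(549,95),(550,152),(447,155)]])
print('oil',onz(*S(488,160),.11),onz(*C(475,135),.11))
print('dryer top corners',[onz('side0',220+x/3,130+y/3,.15)[:2] for x,y in[(10,212),(150,225)]])
E
```

```text
white [ 0.4776 -0.2019  0.095 ] [ 0.4774 -0.1997  0.095 ]
red [ 0.4806 -0.0363  0.095 ] [ 0.4834 -0.0299  0.095 ] [ 0.4823 -0.0332  0.095 ]
holder mouth [ 0.6129 -0.2599  0.085 ] disc [ 0.6124 -0.2611  0.003 ] [ 0.6108 -0.2626  0.003 ]
brush top [ 0.6102 -0.2612  0.222 ] neck [ 0.6121 -0.2578  0.118 ]
mark [(0.02, array([0.5715, 0.1778, 0.02  ])), (0.03, array([0.5704, 0.1851, 0.03  ]))] grip (array([0.6029, 0.1259, 0.07  ]), [0.0007661191695552514, 0.0007661191695551904])
tray [0.5012 0.0833 0.016 ]
tray [0.3747 0.0758 0.016 ]
tray [0.3631 0.3774 0.016 ]
tray [0.4855 0.3853 0.016 ]
trayW [0.3782 0.0711 0.008 ]
trayW [0.5075 0.0768 0.008 ]
trayC [0.3892 0.0815 0.016 ]
trayC [0.367  0.3768 0.016 ]
trayC [0.4838 0.3782 0.016 ]
trayC [0.5058 0.0827 0.016 ]
soap [array([ 0.4076, -0.3262]), array([ 0.2998, -0.3351]), array([ 0.3015, -0.2445]), array([ 0.4064, -0.2342])]
oil [ 0.3701 -0.1441  0.11  ] [ 0.3777 -0.14    0.11  ]
dryer top corners [array([ 0.7969, -0.0077]), array([0.6698, 0.0018])]
```

White is at about (0.478,-0.201), red at (0.482,-0.033), and the brush and holder at (0.611,-0.261). The tray centre is about (0.433,0.229) and the slider grip (0.603,0.126). I'll go above the brush.

Call:
move_arm:
  rows:
    - [0, 0, -2.5, 0, 0, 0, 1]
    - [-2, 0.2, -5, 0, 0, 0, 1]
    - [-5, 0.4, -6, 0, 0, 0, 1]
    - [-8, 0.5, -6, 0, 0, 0, 1]
    - [-11, 0.7, -6, 0, 0, 0, 1]
    - [-14, 0.8, -6, 0, 0, 0, 1]
    - [-17, 1, -6, 0, 0, 0, 1]
    - [-20, 1.1, -6, 0, 0, 0, 1]
    - [-22.5, 1.1, -6, 0, 0, 0, 1]
    - [-24.5, 1.1, -6, 0, 0, 0, 1]
    - [-25.5, 1.1, -6, 0, 0, 0, 1]
    - [-26.1, 1.1, -6, 0, 0, 0, 1]
  squeeze: 60

```text
time_s: 1.15
tool_pos: [0.6107, -0.2622, 0.3017]
ee_rot: [-3.141, -0.0, 1.569]
wrist_force: [0.1, -0.2, 0.1]
gripper_width: 0.999
```

Run:
```python
from h import *
for n in ['scene','side','wrist']: snap(n,n+'1')
s=manip.sense(); print(s['tool_pos'],s['ee_rot'],s['time_s'])
a=load('scene1')['im'][100:300,180:400]
cv2.imwrite('pics/z3.png',cv2.resize(a,(660,600),interpolation=cv2.INTER_CUBIC)[:,:,::-1])
print(proj('wrist1',(.611,-.261,.223)),proj('wrist1',(.611,-.261,.12)))
```

```text
[ 0.61098367 -0.26039899  0.30207531] [-3.14124651e+00 -7.24585324e-04  1.57088454e+00] 1.3
[320.71781254 261.2389507 ] [320.50823434 220.44210255]
```

View pics/z3.png

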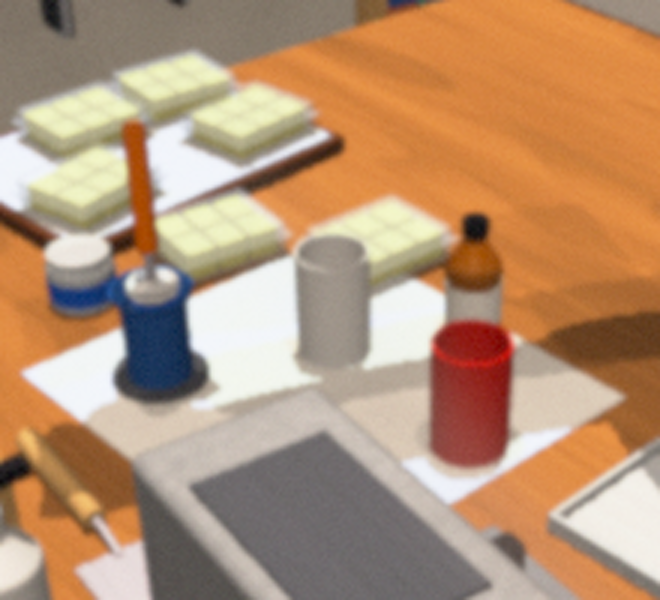

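View pics/wrist1.png

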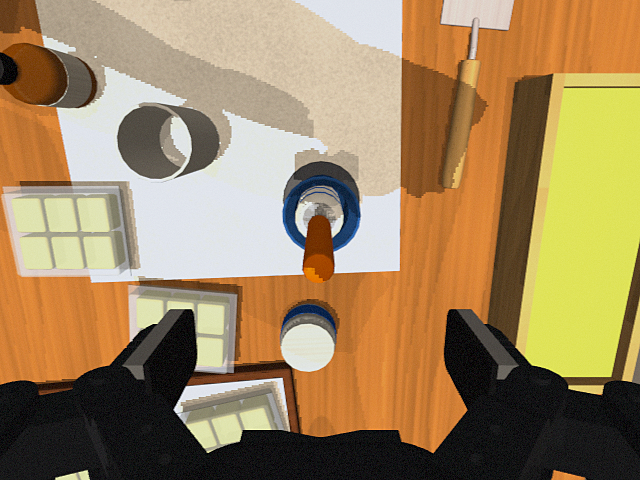

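View pics/side1.png

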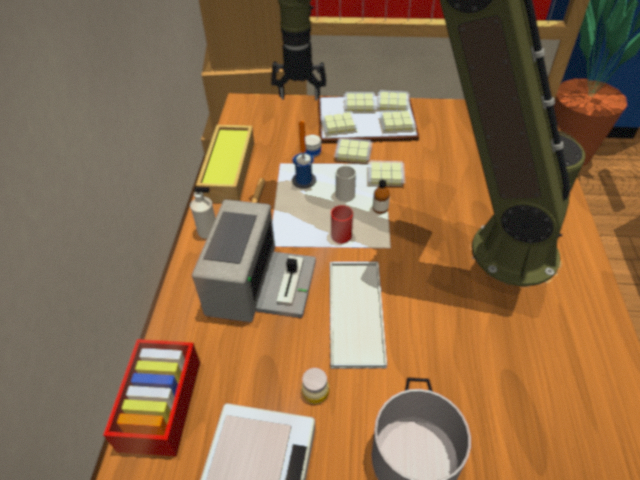

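The wrist view shows the brush's top end at (318,268), the holder mouth at (321,212) and the white rim at about (156,142). There is no yellow beaker in any view.

Run:
```python
from h import *
np.set_printoptions(precision=4,suppress=True)
print(onz('wrist1',318,268,.223),onz('wrist1',321,213,.085),onz('wrist1',318,217,.118),onz('wrist1',156,142,.095))
print(tri(('wrist1',318,267),('scene1',180+134/3,100+126/3)))
```

```text
[ 0.6096 -0.2648  0.223 ] [ 0.6115 -0.262   0.085 ] [ 0.6091 -0.2587  0.118 ] [ 0.4812 -0.2031  0.095 ]
(array([ 0.6088, -0.2639,  0.2223]), [0.0009623163728626985, 0.0009623163728625707])
```

Call:
move_arm:
  rows:
    - [-0.2, -0.1, 2, 0, 0, 0, 1]
    - [-0.2, -0.1, 4, 0, 0, 0, 1]
    - [-0.2, -0.1, 6, 0, 0, 0, 1]
    - [-0.2, -0.1, 8, 0, 0, 0, 1]
    - [-0.2, -0.1, 10, 0, 0, 0, 1]
    - [-0.2, -0.1, 11.5, 0, 0, 0, 1]
    - [-0.2, -0.1, 12.5, 0, 0, 0, 1]
    - [-0.2, -0.1, 12.7, 0, 0, 0, 1]
    - [-0.2, -0.1, 12.7, 0, 0, 0, 0.6]
    - [-0.2, -0.1, 12.7, 0, 0, 0, 0.4]
    - [-0.2, -0.1, 12.7, 0, 0, 0, 0.2]
    - [-0.2, -0.1, 12.7, 0, 0, 0, 0]

```text
time_s: 2.3
tool_pos: [0.6107, -0.2632, 0.1766]
ee_rot: [3.14, 0.001, 1.571]
wrist_force: [0.1, 0.2, -0.6]
gripper_width: 0.455
```

Call:
move_arm:
  rows:
    - [0, 0, 0, 0, 0, 0, 0]
    - [0, 0, 0, 0, 0, 0, 0]
    - [0, 0, 0, 0, 0, 0, 0]
    - [0, 0, 0, 0, 0, 0, 0]
    - [0, 0, 0, 0, 0, 0, 0]
    - [0, 0, 0, 0, 0, 0, 0]

```text
time_s: 2.8
tool_pos: [0.6104, -0.2633, 0.1762]
ee_rot: [3.14, 0.001, 1.571]
wrist_force: [-1.1, 0.0, 5.8]
gripper_width: 0.192
```

Call:
move_arm:
  rows:
    - [0, 0, 0, 0, 0, 0, 0]
    - [0, 0, -1, 0, 0, 0, 0]
    - [0, 0, -2, 0, 0, 0, 0]
    - [0, 0, -3, 0, 0, 0, 0]
    - [0, 0, -4.5, 0, 0, 0, 0]
    - [0, 0, -6, 0, 0, 0, 0]
    - [0, 0, -7.5, 0, 0, 0, 0]
    - [0, 0, -9, 0, 0, 0, 0]
    - [0, 0, -10.5, 0, 0, 0, 0]
    - [0, 0, -12, 0, 0, 0, 0]
    - [0, 0, -12.5, 0, 0, 0, 0]
    - [0, 0, -12.5, 0, 0, 0, 0]
  squeeze: 80

```text
time_s: 3.8
tool_pos: [0.6109, -0.2634, 0.3026]
ee_rot: [3.138, 0.001, 1.571]
wrist_force: [0.4, 0.3, -0.2]
gripper_width: 0.189
```

```bash
cat >> h.py <<'E'
def crop(f,x,y,w,h,k,o):
    a=load(f)['im'][y:y+h,x:x+w]; cv2.imwrite('pics/'+o+'.png',cv2.resize(a,(w*k,h*k),interpolation=cv2.INTER_CUBIC)[:,:,::-1])
E
python3 - <<'E'
from h import *
for n in ['scene','side']: snap(n,n+'2')
s=manip.sense(); print(s['tool_pos'],s['ee_rot'],s['wrist_force'],s['time_s'])
crop('scene2',170,20,220,240,2,'a'); crop('side2',220,60,200,200,2,'b')
a=cv2.imread('pics/a.png');b=cv2.imread('pics/b.png')
c=np.zeros((480,840,3),np.uint8);c[:480,:440]=a;c[:400,440:]=b;cv2.imwrite('pics/z4.png',c[:,:800])
E
```

```text
[ 0.60997158 -0.2629727   0.30005448] [-3.14152635e+00 -4.30250146e-05  1.57083553e+00] [-0.9627797  -0.21484062 -1.75286324] 3.9
```

View pics/z4.png

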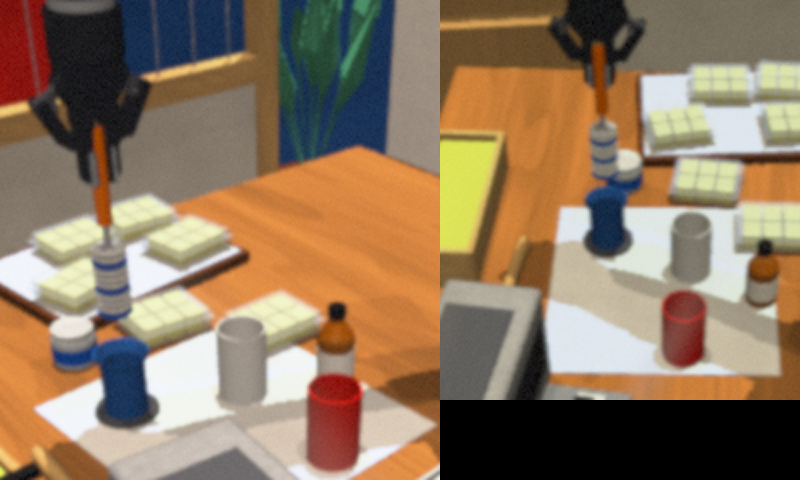

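```bash
cat >> h.py <<'E'
def clus(f,box,lo,hi):
    x,y,w,h=box; im=load(f)['im'][y:y+h,x:x+w]; hsv=cv2.cvtColor(im,cv2.COLOR_RGB2HSV); return cv2.inRange(hsv,lo,hi)
E
python3 - <<'E'
from h import *
np.set_printoptions(precision=4,suppress=True)
b=tri(('scene2',170+114/2,20+314/2),('side2',220+165/2,60+174/2)); t=tri(('scene2',170+107/2,20+238/2),('side2',220+162/2,60+122/2));print('bottom',b,'headtop',t)
h=tri(('scene2',170+100/2,20+150/2),('side2',220+159/2,60+65/2));print(h)
E
```

```text
bottom (array([ 0.6104, -0.267 ,  0.1341]), [0.0002901878402274664, 0.00029018784022739636]) headtop (array([ 0.6101, -0.2632,  0.23  ]), [0.0001727714531773704, 0.00017277145317743734])
(array([ 0.6093, -0.257 ,  0.3285]), [0.00046941409578960496, 0.0004694140957897495])
```

Run:
```python
from h import *
for z in (.34,.30,.25,.22,.134): print(z,(proj('scene2',(.610,-.263,z))-[170,20])*2,(proj('side2',(.610,-.263,z))-[220,60])*2+[440,0])
crop('scene2',200,70,50,120,5,'z5')
```

```text
0.34 [ 95.25320869 137.85304223] [598.45936319  54.78336563]
0.3 [ 99.75092732 175.75817969] [599.82873431  80.16222037]
0.25 [105.08086415 220.67694964] [601.46602275 110.50644564]
0.22 [108.13359636 246.4042669 ] [602.41097054 128.01936997]
0.134 [116.3353275  315.52547531] [604.97607016 175.55892293]
```

View pics/z5.png

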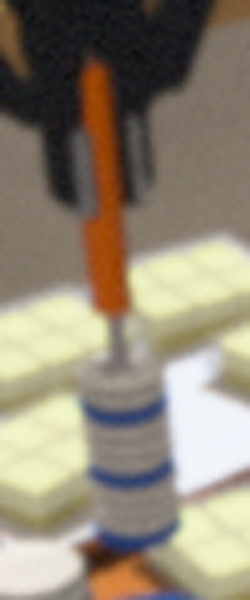

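The brush hangs vertical under the TCP, with its lower end at z≈0.133. I'll carry it over the white beaker.

Call:
move_arm:
  rows:
    - [0.5, -1, 0, 0, 0, 0, 0]
    - [1.5, -3, 0, 0, 0, 0, 0]
    - [2.5, -5, 0, 0, 0, 0, 0]
    - [3.5, -7.5, 0, 0, 0, 0, 0]
    - [4.5, -10, 0, 0, 0, 0, 0]
    - [5.5, -12, 0, 0, 0, 0, 0]
    - [6, -13, 0, 0, 0, 0, 0]
    - [6.1, -13.1, 0, 0, 0, 0, 0]
    - [6.1, -13.1, 0, 0, 0, 0, 0]
    - [6.1, -13.1, 0, 0, 0, 0, 0]

```text
time_s: 4.73
tool_pos: [0.4794, -0.2022, 0.2998]
ee_rot: [-3.141, -0.0, 1.571]
wrist_force: [0.3, 0.4, -1.1]
gripper_width: 0.187
```

Run:
```python
from h import *
for n in ['scene','side']: snap(n,n+'3')
s=manip.sense(); print(s['tool_pos'],s['ee_rot'],s['wrist_force'],s['time_s'])
crop('scene3',240,90,110,150,4,'a'); crop('side3',310,80,90,150,4,'b')
a=cv2.imread('pics/a.png');b=cv2.imread('pics/b.png')
cv2.imwrite('pics/z6.png',np.hstack([a,b])[:,:800])
for z in (.136,.095): print(z,(proj('scene3',(*s['tool_pos'][:2],z))-[240,90])*4,(proj('side3',(*s['tool_pos'][:2],z))-[310,80])*4+[440,0])
```

```text
[ 0.47968259 -0.20230173  0.29980943] [-3.14128315e+00 -1.06784295e-04  1.57076371e+00] [ 0.41980046  0.9303286  -0.92510234] 4.8333
0.136 [196.35791487 316.31524683] [580.73049303 327.15625157]
0.095 [198.30942801 376.91019136] [579.86557777 370.2120681 ]
```

View pics/z6.png

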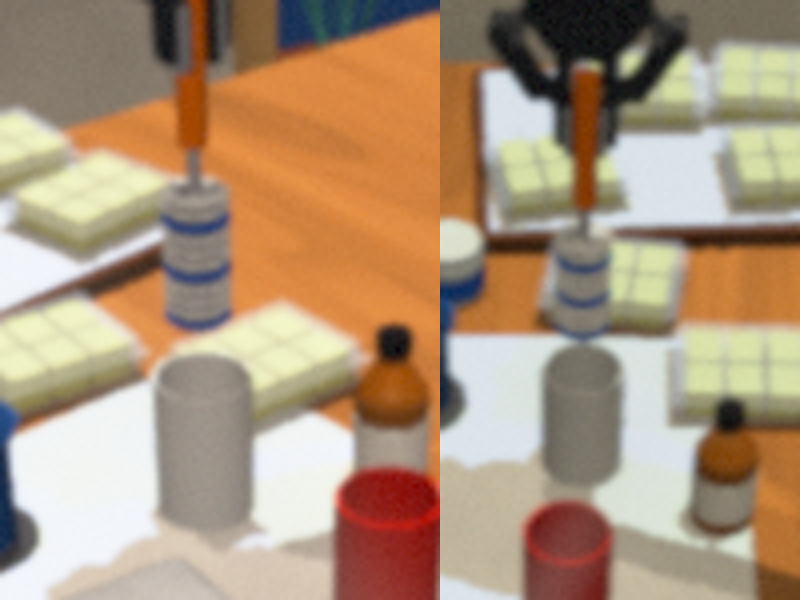

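The brush is centred on the white rim to within about 1.5 mm; the rim needs roughly −1.5 mm in x. I'll lower it.

Call:
move_arm:
  rows:
    - [0, -0.15, 1.5, 0, 0, 0, 0]
    - [0, -0.15, 3, 0, 0, 0, 0]
    - [0, -0.15, 4, 0, 0, 0, 0]
    - [0, -0.15, 5, 0, 0, 0, 0]
    - [0, -0.15, 6, 0, 0, 0, 0]
    - [0, -0.15, 7, 0, 0, 0, 0]
    - [0, -0.15, 8, 0, 0, 0, 0]
    - [0, -0.15, 9, 0, 0, 0, 0]
    - [0, -0.15, 10, 0, 0, 0, 0]
    - [0, -0.15, 11, 0, 0, 0, 0]
    - [0, -0.15, 11.8, 0, 0, 0, 0]
    - [0, -0.15, 11.8, 0, 0, 0, 0]

```text
time_s: 5.83
tool_pos: [0.4764, -0.2015, 0.1803]
ee_rot: [-3.139, -0.001, 1.571]
wrist_force: [-0.1, 0.2, -1.0]
gripper_width: 0.188
```

Call:
move_arm:
  rows:
    - [0, 0, 0.2, 0, 0, 0, 0]
    - [0, 0, 0.3, 0, 0, 0, 0]
    - [0, 0, 0.5, 0, 0, 0, 0]
    - [0, 0, 0.7, 0, 0, 0, 0]
    - [0, 0, 0.8, 0, 0, 0, 0]
    - [0, 0, 0.8, 0, 0, 0, 0]

```text
time_s: 6.33
tool_pos: [0.4774, -0.202, 0.1742]
ee_rot: [-3.142, -0.0, 1.571]
wrist_force: [0.4, -0.6, -0.2]
gripper_width: 0.189
```

Call:
move_arm:
  rows:
    - [0, 0, 0.1, 0, 0, 0, 0]
    - [0, 0, 0.2, 0, 0, 0, 0]
    - [0, 0, 0.3, 0, 0, 0, 0]
    - [0, 0, 0.3, 0, 0, 0, 0]
    - [0, 0, 0.3, 0, 0, 0, 0]

```text
time_s: 6.75
tool_pos: [0.4782, -0.2024, 0.1732]
ee_rot: [3.139, 0.001, 1.571]
wrist_force: [-2.1, 1.2, 11.7]
gripper_width: 0.189
```

Run:
```python
from h import *
for n in ['scene']: snap(n,n+'4')
s=manip.sense(); print(s['tool_pos'],s['ee_rot'],s['wrist_force'],s['time_s'])
crop('scene4',240,90,110,150,4,'z7')
```

```text
[ 0.4782293  -0.20242606  0.17316966] [3.13935112e+00 1.18676852e-03 1.57071602e+00] [-3.86316647  1.63179094 11.01078035] 6.8
```

View pics/z7.png

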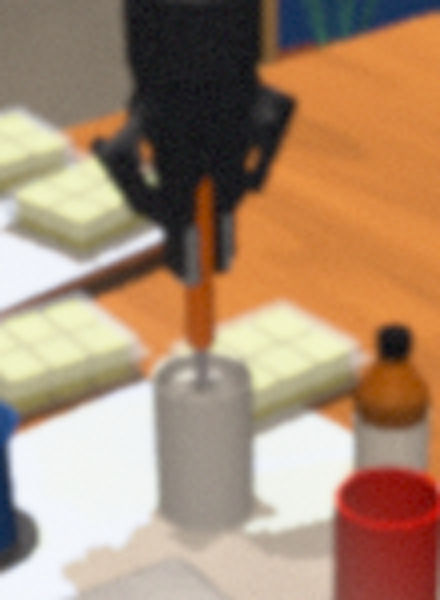

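The brush is on the bottom, with an 11 N contact at TCP z 0.173 and its head inside the white beaker. I'll draw it up to about 12 mm below the rim and push it down again.

Call:
move_arm:
  rows:
    - [0, 0, -1, 0, 0, 0, 0]
    - [0, 0, -2.5, 0, 0, 0, 0]
    - [0, 0, -4, 0, 0, 0, 0]
    - [0, 0, -5.5, 0, 0, 0, 0]
    - [0, 0, -6.5, 0, 0, 0, 0]
    - [0, 0, -7.5, 0, 0, 0, 0]
    - [0, 0, -7.9, 0, 0, 0, 0]
    - [0, 0, -7.9, 0, 0, 0, 0]
    - [0, 0, -7.9, 0, 0, 0, 0]
    - [0, 0, -7.9, 0, 0, 0, 0]

```text
time_s: 7.63
tool_pos: [0.4771, -0.2018, 0.2495]
ee_rot: [-3.14, -0.001, 1.571]
wrist_force: [0.1, -0.3, -1.2]
gripper_width: 0.19
```

Call:
move_arm:
  rows:
    - [0, 0, 1, 0, 0, 0, 0]
    - [0, 0, 2, 0, 0, 0, 0]
    - [0, 0, 3.2, 0, 0, 0, 0]
    - [0, 0, 4.4, 0, 0, 0, 0]
    - [0, 0, 5.6, 0, 0, 0, 0]
    - [0, 0, 6.6, 0, 0, 0, 0]
    - [0, 0, 7.2, 0, 0, 0, 0]
    - [0, 0, 7.5, 0, 0, 0, 0]
    - [0, 0, 7.7, 0, 0, 0, 0]
    - [0, 0, 7.9, 0, 0, 0, 0]
    - [0, 0, 7.95, 0, 0, 0, 0]
    - [0, 0, 7.95, 0, 0, 0, 0]

```text
time_s: 8.63
tool_pos: [0.4778, -0.2024, 0.1732]
ee_rot: [3.14, 0.001, 1.571]
wrist_force: [-5.2, 2.4, 15.2]
gripper_width: 0.188
```

Call:
move_arm:
  rows:
    - [0, 0, -1, 0, 0, 0, 0]
    - [0, 0, -2.5, 0, 0, 0, 0]
    - [0, 0, -4, 0, 0, 0, 0]
    - [0, 0, -5.5, 0, 0, 0, 0]
    - [0, 0, -7, 0, 0, 0, 0]
    - [0, 0, -8.5, 0, 0, 0, 0]
    - [0, 0, -10, 0, 0, 0, 0]
    - [0, 0, -11.5, 0, 0, 0, 0]
    - [0, 0, -12.7, 0, 0, 0, 0]
    - [0, 0, -12.9, 0, 0, 0, 0]
    - [0, 0, -12.9, 0, 0, 0, 0]

```text
time_s: 9.55
tool_pos: [0.4783, -0.2023, 0.3009]
ee_rot: [3.139, 0.001, 1.571]
wrist_force: [-0.3, 0.1, -1.8]
gripper_width: 0.191
```

Run:
```python
from h import *
for n in ['scene','side']: snap(n,n+'5')
s=manip.sense(); print(s['tool_pos'],s['ee_rot'],s['wrist_force'],s['time_s'])
crop('scene5',240,90,120,150,4,'a'); crop('side5',310,80,80,150,4,'b')
a=cv2.imread('pics/a.png');b=cv2.imread('pics/b.png')
cv2.imwrite('pics/z8.png',np.hstack([a,b])[:,:800])
m=clus('side5',(310,80,80,200),(0,120,60),(8,255,255))|clus('side5',(310,80,80,200),(172,120,60),(180,255,255))
print(cv2.boundingRect(m))
```

```text
[ 0.47736369 -0.20192242  0.29931677] [-3.14124947e+00 -1.68269790e-04  1.57077994e+00] [-0.57914846  0.92658498 -1.8545131 ] 9.65
(11, 26, 66, 137)
```

View pics/z8.png

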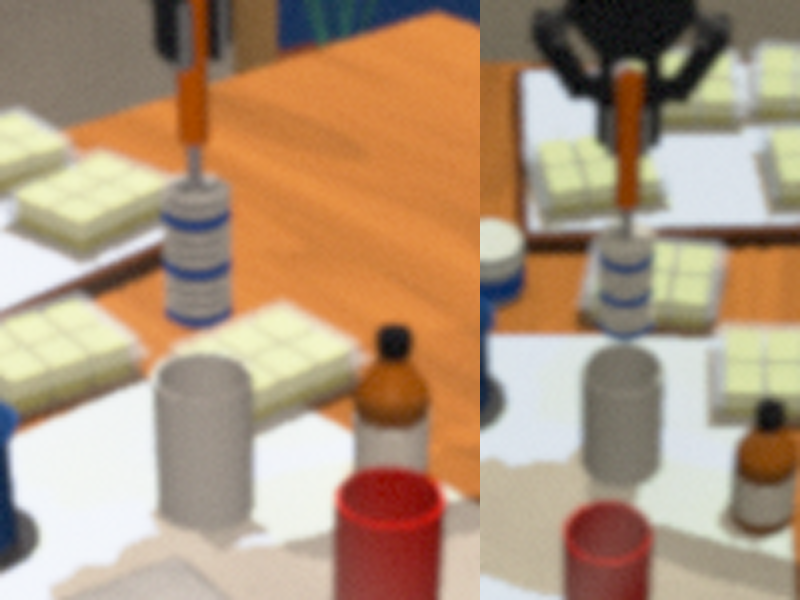

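White is clean and has not moved. Next is the red beaker at (0.482,-0.033), also unmoved.

Call:
move_arm:
  rows:
    - [1, 0, 0, 0, 0, 0, 0]
    - [3, 0.1, 0, 0, 0, 0, 0]
    - [5, 0.2, 0, 0, 0, 0, 0]
    - [7.5, 0.3, 0, 0, 0, 0, 0]
    - [10, 0.4, 0, 0, 0, 0, 0]
    - [12.5, 0.4, 0, 0, 0, 0, 0]
    - [14.5, 0.4, 0, 0, 0, 0, 0]
    - [16, 0.4, 0, 0, 0, 0, 0]
    - [16.8, 0.4, 0, 0, 0, 0, 0]
    - [16.8, 0.4, 0, 0, 0, 0, 0]
    - [16.8, 0.4, 0, 0, 0, 0, 0]

```text
time_s: 10.57
tool_pos: [0.4812, -0.0338, 0.2994]
ee_rot: [-3.141, 0.0, 1.572]
wrist_force: [0.8, -0.5, -1.1]
gripper_width: 0.186
```

Run:
```python
from h import *
for n in ['scene','side']: snap(n,n+'6')
s=manip.sense(); print(s['tool_pos'],s['ee_rot'],s['wrist_force'],s['time_s'])
crop('scene6',290,110,100,150,4,'a'); crop('side6',295,120,100,150,4,'b')
a=cv2.imread('pics/a.png');b=cv2.imread('pics/b.png')
cv2.imwrite('pics/z9.png',np.hstack([a,b])[:,:800])
for z in (.133,.095): print(z,(proj('scene6',(*s['tool_pos'][:2],z))-[290,110])*4,(proj('side6',(*s['tool_pos'][:2],z))-[295,120])*4+[400,0])
```

```text
[ 0.48139019 -0.03457314  0.29956308] [-3.14120699e+00  3.53620249e-04  1.57013046e+00] [ 0.91579583 -0.04325373 -0.73440961] 10.6667
0.133 [186.99043125 356.20791508] [587.4108126  331.19191411]
0.095 [184.88279891 415.08696619] [586.79998432 371.06805709]
```

View pics/z9.png

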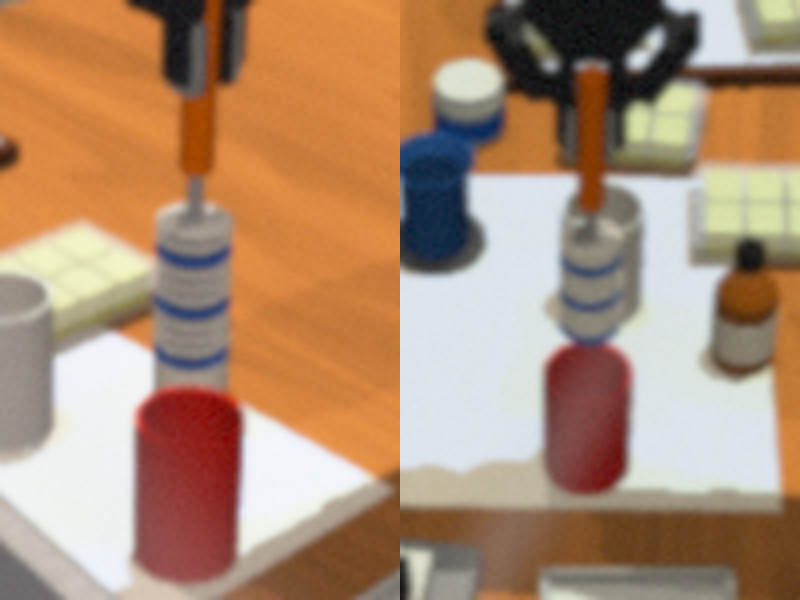

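Brush and red rim agree to about 1 mm. I'll lower it.

Call:
move_arm:
  rows:
    - [0.1, 0, 1.5, 0, 0, 0, 0]
    - [0.1, 0, 3, 0, 0, 0, 0]
    - [0.1, 0, 4, 0, 0, 0, 0]
    - [0.1, 0, 5, 0, 0, 0, 0]
    - [0.1, 0, 6, 0, 0, 0, 0]
    - [0.1, 0, 7, 0, 0, 0, 0]
    - [0.1, 0, 8, 0, 0, 0, 0]
    - [0.1, 0, 9, 0, 0, 0, 0]
    - [0.1, 0, 10, 0, 0, 0, 0]
    - [0.1, 0, 11, 0, 0, 0, 0]
    - [0.1, 0, 11.8, 0, 0, 0, 0]
    - [0.1, 0, 12.2, 0, 0, 0, 0]

```text
time_s: 11.67
tool_pos: [0.4809, -0.0329, 0.1764]
ee_rot: [-3.14, -0.0, 1.571]
wrist_force: [-1.1, 0.0, -1.7]
gripper_width: 0.189
```

Call:
move_arm:
  rows:
    - [0, 0, 0.2, 0, 0, 0, 0]
    - [0, 0, 0.4, 0, 0, 0, 0]
    - [0, 0, 0.5, 0, 0, 0, 0]
    - [0, 0, 0.6, 0, 0, 0, 0]
    - [0, 0, 0.7, 0, 0, 0, 0]
    - [0, 0, 0.7, 0, 0, 0, 0]

```text
time_s: 12.17
tool_pos: [0.4825, -0.0331, 0.1731]
ee_rot: [3.139, 0.0, 1.571]
wrist_force: [-4.0, -0.8, 14.0]
gripper_width: 0.191
```

Call:
move_arm:
  rows:
    - [0, 0, -1, 0, 0, 0, 0]
    - [0, 0, -2.5, 0, 0, 0, 0]
    - [0, 0, -4, 0, 0, 0, 0]
    - [0, 0, -5.5, 0, 0, 0, 0]
    - [0, 0, -6.5, 0, 0, 0, 0]
    - [0, 0, -7.5, 0, 0, 0, 0]
    - [0, 0, -7.9, 0, 0, 0, 0]
    - [0, 0, -7.9, 0, 0, 0, 0]
    - [0, 0, -7.9, 0, 0, 0, 0]
    - [0, 0, -7.9, 0, 0, 0, 0]

```text
time_s: 13.0
tool_pos: [0.481, -0.033, 0.249]
ee_rot: [-3.14, -0.0, 1.571]
wrist_force: [-0.1, -0.5, -1.6]
gripper_width: 0.19
```

Call:
move_arm:
  rows:
    - [0, 0, 1, 0, 0, 0, 0]
    - [0, 0, 2, 0, 0, 0, 0]
    - [0, 0, 3.2, 0, 0, 0, 0]
    - [0, 0, 4.4, 0, 0, 0, 0]
    - [0, 0, 5.6, 0, 0, 0, 0]
    - [0, 0, 6.6, 0, 0, 0, 0]
    - [0, 0, 7.2, 0, 0, 0, 0]
    - [0, 0, 7.5, 0, 0, 0, 0]
    - [0, 0, 7.7, 0, 0, 0, 0]
    - [0, 0, 7.9, 0, 0, 0, 0]
    - [0, 0, 7.95, 0, 0, 0, 0]
    - [0, 0, 7.95, 0, 0, 0, 0]

```text
time_s: 14.0
tool_pos: [0.4819, -0.0331, 0.1731]
ee_rot: [3.139, 0.0, 1.571]
wrist_force: [-6.6, 0.3, 21.2]
gripper_width: 0.188
```

Call:
move_arm:
  rows:
    - [0, 0, -1, 0, 0, 0, 0]
    - [0, 0, -2.5, 0, 0, 0, 0]
    - [0, 0, -4, 0, 0, 0, 0]
    - [0, 0, -5.5, 0, 0, 0, 0]
    - [0, 0, -7, 0, 0, 0, 0]
    - [0, 0, -8.5, 0, 0, 0, 0]
    - [0, 0, -10, 0, 0, 0, 0]
    - [0, 0, -11.5, 0, 0, 0, 0]
    - [0, 0, -12.7, 0, 0, 0, 0]
    - [0, 0, -12.9, 0, 0, 0, 0]
    - [0, 0, -12.9, 0, 0, 0, 0]

```text
time_s: 14.92
tool_pos: [0.4822, -0.033, 0.3001]
ee_rot: [3.139, 0.0, 1.571]
wrist_force: [-0.1, 0.5, -1.6]
gripper_width: 0.19
```

Run:
```python
from h import *
for n in ['scene','side']: snap(n,n+'7')
s=manip.sense(); print(s['tool_pos'],s['ee_rot'],s['wrist_force'],s['time_s'])
cv2.imwrite('pics/z10.png',np.hstack([cv2.resize(load('scene7')['im'][100:300,180:400],(440,400)),cv2.resize(load('side7')['im'][100:300,240:420],(360,400))])[:,:,::-1])
```

```text
[ 0.48127798 -0.03299586  0.2986895 ] [-3.14098067e+00 -3.77060593e-05  1.57074449e+00] [-0.14321166  0.56717003 -1.42072253] 15.0167
```

View pics/z10.png

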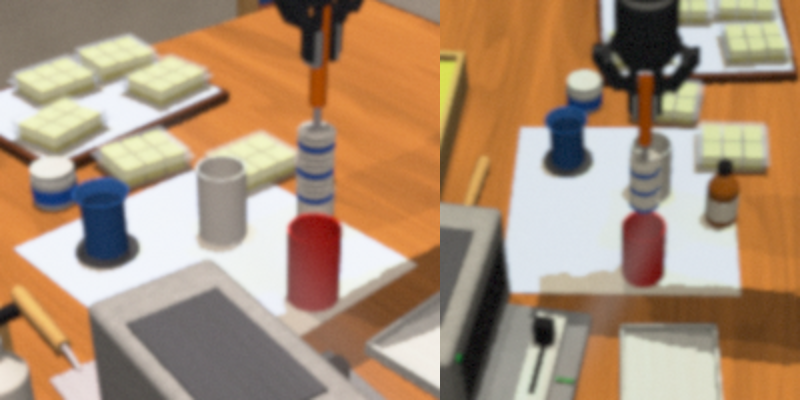

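Red is done, and both beakers are still where they were. Now the brush goes back to its holder at (0.611,-0.262).

Call:
move_arm:
  rows:
    - [-1, 1, -0.5, 0, 0, 0, 0]
    - [-3, 2.5, -1, 0, 0, 0, 0]
    - [-5.5, 4, -1, 0, 0, 0, 0]
    - [-8, 5.5, -1, 0, 0, 0, 0]
    - [-10.5, 7, -1, 0, 0, 0, 0]
    - [-13, 8.5, -1, 0, 0, 0, 0]
    - [-15.5, 10, -1, 0, 0, 0, 0]
    - [-18, 11, -1, 0, 0, 0, 0]
    - [-20, 12, -1, 0, 0, 0, 0]
    - [-22, 12.8, -1, 0, 0, 0, 0]
    - [-22.9, 13, -1, 0, 0, 0, 0]
    - [-22.9, 13, -1, 0, 0, 0, 0]

```text
time_s: 16.02
tool_pos: [0.6112, -0.2636, 0.3073]
ee_rot: [-3.139, -0.001, 1.569]
wrist_force: [-1.2, 0.1, -0.6]
gripper_width: 0.189
```

Call:
move_arm:
  rows:
    - [0, 0, 0, 0, 0, 0, 0]
    - [0, 0, 1, 0, 0, 0, 0]
    - [0, 0, 1, 0, 0, 0, 0]

```text
time_s: 16.27
tool_pos: [0.6107, -0.2606, 0.2975]
ee_rot: [-3.14, -0.001, 1.572]
wrist_force: [-0.9, 0.6, -1.6]
gripper_width: 0.191
```

Run:
```python
from h import *
for n in ['scene','side']: snap(n,n+'8')
s=manip.sense(); print(s['tool_pos'],s['ee_rot'],s['wrist_force'],s['time_s'])
crop('scene8',180,90,100,150,4,'a'); crop('side8',255,60,100,150,4,'b')
a=cv2.imread('pics/a.png');b=cv2.imread('pics/b.png')
cv2.imwrite('pics/z11.png',np.hstack([a,b])[:,:800])
for z in (.133,.085): print(z,(proj('scene8',(*s['tool_pos'][:2],z))-[180,90])*4,(proj('side8',(*s['tool_pos'][:2],z))-[255,60])*4+[400,0])
```

```text
[ 0.61087468 -0.26074413  0.2987546 ] [-3.14037322e+00 -6.68953188e-04  1.57192442e+00] [ 0.30660066  0.12689801 -0.6764071 ] 16.3667
0.133 [193.7005813  354.55447867] [588.55325245 354.03263349]
0.085 [202.19160321 426.24493536] [591.27614628 403.8766434 ]
```

View pics/z11.png

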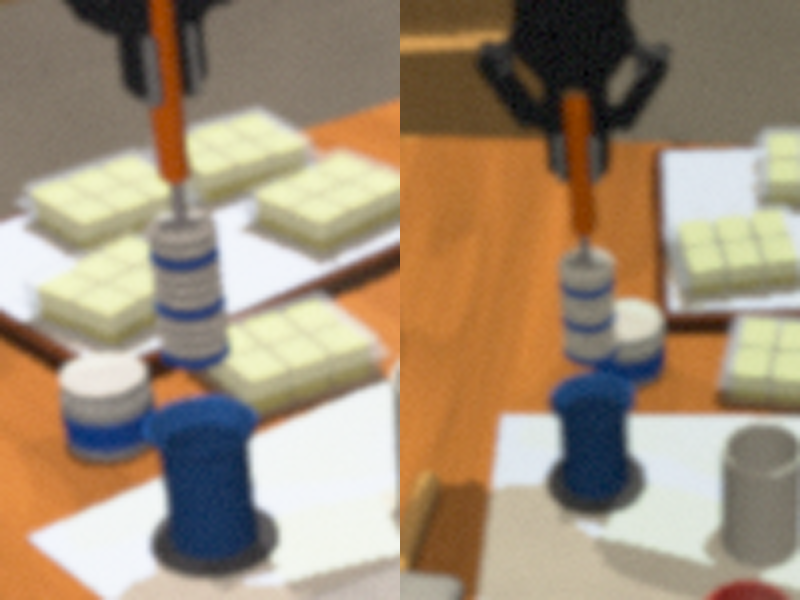

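Call:
move_arm:
  rows:
    - [-0.1, 0, 1.5, 0, 0, 0, 0]
    - [-0.1, 0, 2.5, 0, 0, 0, 0]
    - [-0.1, 0, 3.5, 0, 0, 0, 0]
    - [-0.1, 0, 4.5, 0, 0, 0, 0]
    - [-0.1, 0, 5.5, 0, 0, 0, 0]
    - [-0.1, 0, 6.5, 0, 0, 0, 0]
    - [-0.1, 0, 7.5, 0, 0, 0, 0]
    - [-0.1, 0, 8.5, 0, 0, 0, 0]
    - [-0.1, 0, 9.5, 0, 0, 0, 0]
    - [-0.1, 0, 10.5, 0, 0, 0, 0]
    - [-0.1, 0, 11.3, 0, 0, 0, 0]
    - [-0.1, 0, 11.8, 0, 0, 0, 0]

```text
time_s: 17.37
tool_pos: [0.611, -0.2628, 0.1798]
ee_rot: [-3.14, -0.001, 1.571]
wrist_force: [-0.3, 0.1, -1.9]
gripper_width: 0.188
```

Call:
move_arm:
  rows:
    - [0, 0, 0.2, 0, 0, 0, 0]
    - [0, 0, 0.3, 0, 0, 0, 0]
    - [0, 0, 0.4, 0, 0, 0, 0]
    - [0, 0, 0.4, 0, 0, 0, 0]
    - [0, 0, 0.4, 0, 0, 0, 0]

```text
time_s: 17.78
tool_pos: [0.6118, -0.2631, 0.1778]
ee_rot: [3.141, 0.0, 1.571]
wrist_force: [0.2, -0.3, -1.1]
gripper_width: 0.19
```

Call:
move_arm:
  rows:
    - [0, 0, 0.1, 0, 0, 0, 0]
    - [0, 0, 0.15, 0, 0, 0, 0]
    - [0, 0, 0.15, 0, 0, 0, 0]

```text
time_s: 18.03
tool_pos: [0.6117, -0.2631, 0.1762]
ee_rot: [3.141, 0.0, 1.571]
wrist_force: [-0.7, 0.7, 0.4]
gripper_width: 0.188
```

Call:
move_arm:
  rows:
    - [0, 0, 0, 0, 0, 0, 0.25]
    - [0, 0, 0, 0, 0, 0, 0.35]
    - [0, 0, 0, 0, 0, 0, 0.5]
    - [0, 0, 0, 0, 0, 0, 0.6]
    - [0, 0, 0, 0, 0, 0, 0.7]
    - [0, 0, 0, 0, 0, 0, 0.8]
    - [0, 0, 0, 0, 0, 0, 0.8]
    - [0, 0, 0, 0, 0, 0, 0.8]

```text
time_s: 18.7
tool_pos: [0.6115, -0.263, 0.1758]
ee_rot: [3.142, 0.0, 1.571]
wrist_force: [-1.0, -0.3, 0.6]
gripper_width: 0.8
```

Call:
move_arm:
  rows:
    - [0, 0, -1, 0, 0, 0, 0.8]
    - [0, 0, -2.5, 0, 0, 0, 0.8]
    - [0, 0, -4, 0, 0, 0, 0.8]
    - [0, 0, -6, 0, 0, 0, 0.9]
    - [0, 0, -8, 0, 0, 0, 1]
    - [0, 0, -10, 0, 0, 0, 1]
    - [0, 0, -11.5, 0, 0, 0, 1]
    - [0, 0, -12.5, 0, 0, 0, 1]
    - [0, 0, -12.5, 0, 0, 0, 1]

```text
time_s: 19.45
tool_pos: [0.6125, -0.2634, 0.304]
ee_rot: [3.137, 0.002, 1.571]
wrist_force: [-0.1, -0.4, -0.5]
gripper_width: 1.0
```

Run:
```python
from h import *
for n in ['scene','side','wrist']: snap(n,n+'9')
s=manip.sense(); print(s['tool_pos'],s['ee_rot'],s['wrist_force'],s['time_s'])
cv2.imwrite('pics/z12.png',np.hstack([cv2.resize(load('scene9')['im'][100:300,180:400],(440,400)),cv2.resize(load('side9')['im'][100:300,240:420],(360,400))])[:,:,::-1])
```

```text
[ 0.61122361 -0.26287098  0.29993393] [-3.14057911e+00 -3.86829159e-04  1.57082674e+00] [ 0.75386301  0.42619482 -0.01793312] 19.6
```

View pics/z12.png

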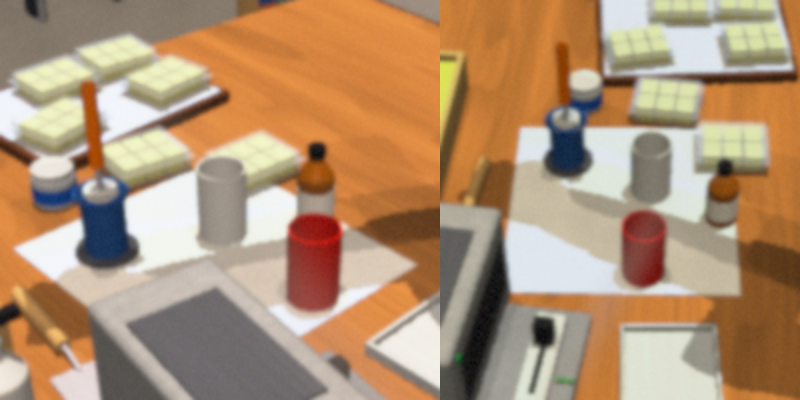

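View pics/wrist9.png

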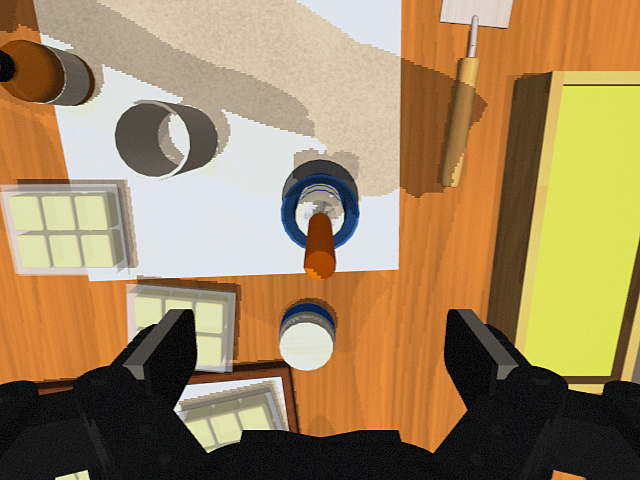

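The brush stands in the holder and everything else is in place. Next I'll pick up the white beaker.

Call:
move_arm:
  rows:
    - [1, -2.5, 0, 0, 0, 0, 1]
    - [2, -5, 0, 0, 0, 0, 1]
    - [3, -7.5, 0, 0, 0, 0, 1]
    - [4.5, -10, 0, 0, 0, 0, 1]
    - [5.5, -12, 2, 0, 0, 0, 1]
    - [6.1, -13.3, 4, 0, 0, 0, 1]
    - [6.1, -13.3, 7, 0, 0, 0, 1]
    - [6.1, -13.3, 10, 0, 0, 0, 1]
    - [6.1, -13.3, 13, 0, 0, 0, 1]
    - [6.1, -13.3, 15, 0, 0, 0, 1]
    - [6.1, -13.3, 15, 0, 0, 0, 1]
    - [6.1, -13.3, 15, 0, 0, 0, 1]

```text
time_s: 20.6
tool_pos: [0.4768, -0.2013, 0.1493]
ee_rot: [-3.138, -0.002, 1.571]
wrist_force: [-0.2, -0.4, -0.4]
gripper_width: 0.999
```

Run:
```python
from h import *
for n in ['scene','side']: snap(n,n+'10')
s=manip.sense(); print(s['tool_pos'],s['ee_rot'],s['wrist_force'],s['time_s'])
cv2.imwrite('pics/z13.png',np.hstack([cv2.resize(load('scene10')['im'][90:230,220:350],(371,400)),cv2.resize(load('side10')['im'][100:230,280:420],(429,400))])[:,:,::-1])
```

```text
[ 0.47904895 -0.20222045  0.15173911] [3.14070720e+00 3.60894536e-04 1.57080128e+00] [-0.14668315 -0.48332824  0.05394212] 20.7
```

View pics/z13.png

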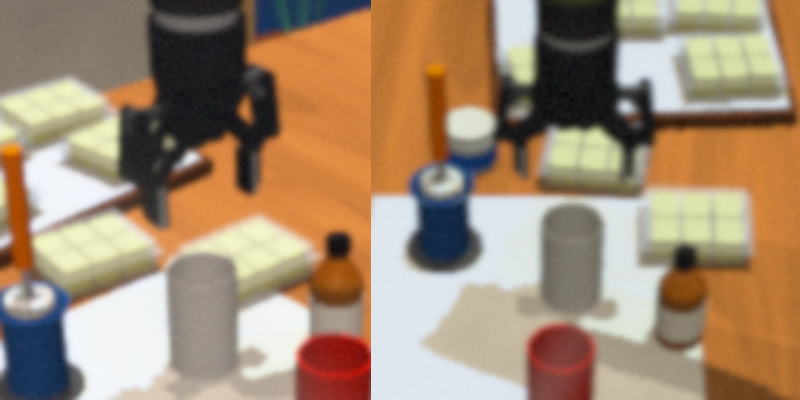

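The fingers straddle the white beaker symmetrically in the side view, around column 574. I'll go down and grip.

Call:
move_arm:
  rows:
    - [0, -0.1, 1.5, 0, 0, 0, 1]
    - [0, -0.1, 3, 0, 0, 0, 1]
    - [0, -0.1, 4.5, 0, 0, 0, 1]
    - [0, -0.1, 6, 0, 0, 0, 1]
    - [0, -0.1, 7.5, 0, 0, 0, 1]
    - [0, -0.1, 8.7, 0, 0, 0, 1]
    - [0, -0.1, 9.3, 0, 0, 0, 1]
    - [0, -0.1, 9.3, 0, 0, 0, 1]
    - [0, -0.1, 9.3, 0, 0, 0, 0.85]
    - [0, -0.1, 9.3, 0, 0, 0, 0.75]
    - [0, -0.1, 9.3, 0, 0, 0, 0.65]
    - [0, -0.1, 9.3, 0, 0, 0, 0.6]
  squeeze: 30

```text
time_s: 21.7
tool_pos: [0.4785, -0.2025, 0.0593]
ee_rot: [3.14, 0.001, 1.571]
wrist_force: [-1.0, 0.5, 6.5]
gripper_width: 0.722
```

Call:
move_arm:
  rows:
    - [0, 0, 0, 0, 0, 0, 0.5]
    - [0, 0, 0, 0, 0, 0, 0.4]
    - [0, 0, 0, 0, 0, 0, 0.4]
    - [0, 0, 0, 0, 0, 0, 0.4]

```text
time_s: 22.03
tool_pos: [0.4785, -0.2025, 0.0593]
ee_rot: [3.139, 0.001, 1.571]
wrist_force: [-0.8, 0.0, 6.1]
gripper_width: 0.725
```

Call:
move_arm:
  rows:
    - [0, 0, -1, 0, 0, 0, 0.4]
    - [0, 0, -2.5, 0, 0, 0, 0.4]
    - [0, 0, -4.5, 0, 0, 0, 0.4]
    - [0, 0, -7, 0, 0, 0, 0.4]
    - [0, 0, -9.5, 0, 0, 0, 0.4]
    - [0, 0, -12, 0, 0, 0, 0.4]
    - [1, 0, -14, 0, 0, 0, 0.4]
    - [3.5, 0, -14, 0, 0, 0, 0.4]
    - [6.5, -0.5, -14, 0, 0, 0, 0.4]
    - [9.5, -1, -14, 0, 0, 0, 0.4]
    - [12.5, -1.5, -14, 0, 0, 0, 0.4]
    - [15.5, -2, -14, 0, 0, 0, 0.4]
  squeeze: 40

```text
time_s: 23.03
tool_pos: [0.4571, -0.0458, 0.1988]
ee_rot: [3.141, -0.0, 1.57]
wrist_force: [0.3, 0.6, -1.3]
gripper_width: 0.72
```

Call:
move_arm:
  rows:
    - [3, -0.3, 0, 0, 0, 0, 0.4]
    - [6, -0.6, 0, 0, 0, 0, 0.4]
    - [9, -0.9, 0, 0, 0, 0, 0.4]
    - [12, -1.2, 0, 0, 0, 0, 0.4]
    - [15, -1.5, 0, 0, 0, 0, 0.4]
    - [18, -1.8, 0, 0, 0, 0, 0.4]
    - [21, -2.1, 0, 0, 0, 0, 0.4]
    - [24, -2.4, 0, 0, 0, 0, 0.4]
    - [27, -2.6, 0, 0, 0, 0, 0.4]
    - [30, -2.8, 0, 0, 0, 0, 0.4]
    - [32.5, -2.9, 0, 0, 0, 0, 0.4]
    - [34, -2.9, 0, 0, 0, 0, 0.4]

```text
time_s: 24.03
tool_pos: [0.4282, 0.2956, 0.1987]
ee_rot: [3.141, -0.001, 1.573]
wrist_force: [0.4, 0.1, -1.0]
gripper_width: 0.722
```

Run:
```python
from h import *
for n in ['side','wrist']: snap(n,n+'11')
s=manip.sense(); print(s['tool_pos'],s['ee_rot'],s['wrist_force'],s['time_s'])
```

```text
[0.42855331 0.29498018 0.19832124] [ 3.14089600e+00 -7.16547034e-04  1.57370792e+00] [ 0.22418574 -0.99513162 -1.55420508] 24.1333
```

View pics/side11.png

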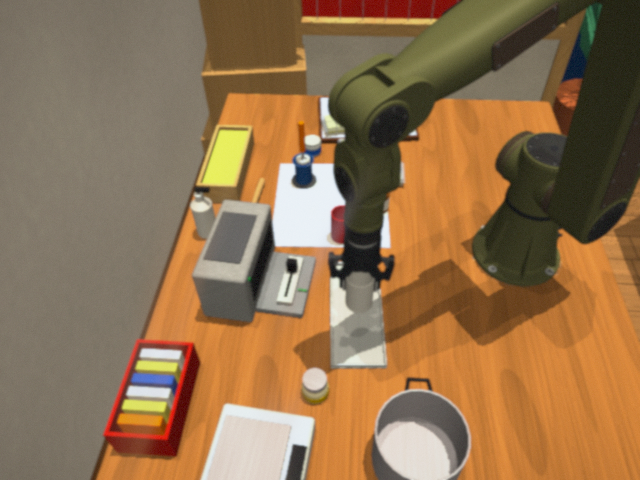

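View pics/wrist11.png

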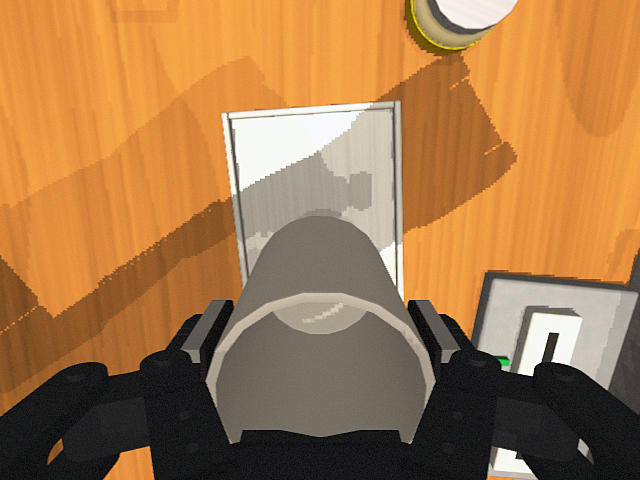

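Run:
```python
from h import *
for p in [(224,114),(400,102)]: print(onz('wrist11',*p,.016))
print(onz('wrist11',493,361,.031),onz('wrist11',508,359,.031))
```

```text
[0.35916751 0.37557808 0.016     ]
[0.48549794 0.38421169 0.016     ]
[0.56846093 0.18546731 0.031     ] [0.58034933 0.1873047  0.031     ]
```

Call:
move_arm:
  rows:
    - [0.2, 0.1, 2, 0, 0, 0, 0.4]
    - [0.2, 0.1, 4.5, 0, 0, 0, 0.4]
    - [0.2, 0.1, 7, 0, 0, 0, 0.4]
    - [0.2, 0.1, 9, 0, 0, 0, 0.4]
    - [0.2, 0.1, 10.5, 0, 0, 0, 0.4]
    - [0.2, 0.1, 11.5, 0, 0, 0, 0.4]
    - [0.2, 0.1, 12.3, 0, 0, 0, 0.4]
    - [0.2, 0.1, 12.7, 0, 0, 0, 0.4]
    - [0.2, 0.1, 13, 0, 0, 0, 0.4]
    - [0.2, 0.1, 13.2, 0, 0, 0, 0.4]
    - [0.2, 0.1, 13.2, 0, 0, 0, 0.4]

```text
time_s: 25.05
tool_pos: [0.4298, 0.2951, 0.0661]
ee_rot: [3.141, -0.0, 1.571]
wrist_force: [-0.5, -0.7, -0.4]
gripper_width: 0.723
```

Call:
move_arm:
  rows:
    - [0, 0, 0.1, 0, 0, 0, 0.4]
    - [0, 0, 0.2, 0, 0, 0, 0.4]
    - [0, 0, 0.2, 0, 0, 0, 0.4]
    - [0, 0, 0.2, 0, 0, 0, 0.4]

```text
time_s: 25.38
tool_pos: [0.4299, 0.2954, 0.0644]
ee_rot: [3.141, -0.001, 1.571]
wrist_force: [-0.4, -0.8, 3.3]
gripper_width: 0.719
```

Contact with the tray floor, 3 N up. I'll release and rise.

Call:
move_arm:
  rows:
    - [0, 0, 0, 0, 0, 0, 0.75]
    - [0, 0, 0, 0, 0, 0, 0.8]
    - [0, 0, 0, 0, 0, 0, 0.9]
    - [0, 0, 0, 0, 0, 0, 1]
    - [0, 0, 0, 0, 0, 0, 1]
    - [0, 0, 0, 0, 0, 0, 1]
    - [0, 0, -1, 0, 0, 0, 1]
    - [0, 0, -3, 0, 0, 0, 1]
    - [0, 0, -6, 0, 0, 0, 1]
    - [0, 0, -9, 0, 0, 0, 1]
    - [0, 0, -12, 0, 0, 0, 1]
    - [0, 0, -14, 0, 0, 0, 1]

```text
time_s: 26.38
tool_pos: [0.4302, 0.2955, 0.2076]
ee_rot: [3.139, -0.002, 1.571]
wrist_force: [0.1, -0.4, -0.3]
gripper_width: 1.001
```

Call:
move_arm:
  rows:
    - [-3, 0.5, 0, 0, 0, 0, 1]
    - [-6, 1, 0, 0, 0, 0, 1]
    - [-9, 1.5, 0, 0, 0, 0, 1]
    - [-12, 2, 0, 0, 0, 0, 1]
    - [-15, 2.5, 0, 0, 0, 0, 1]
    - [-18, 3, 0, 0, 0, 0, 1]
    - [-21, 3.5, 0, 0, 0, 0, 1]
    - [-23, 4, 0, 0, 0, 0, 1]
    - [-24, 4.5, 0, 0, 0, 0, 1]
    - [-24, 5, 0, 0, 0, 0, 1]
    - [-24, 5, 0, 0, 0, 0, 1]
    - [-24, 5, 0, 0, 0, 0, 1]

```text
time_s: 27.38
tool_pos: [0.4797, 0.056, 0.2039]
ee_rot: [-3.142, -0.001, 1.572]
wrist_force: [-0.0, -0.3, 0.1]
gripper_width: 1.0
```

Run:
```python
from h import *
for n in ['scene','side','wrist']: snap(n,n+'12')
s=manip.sense(); print(s['tool_pos'],s['ee_rot'],s['wrist_force'],s['time_s'])
cv2.imwrite('pics/z14.png',np.hstack([cv2.resize(load('scene12')['im'][100:340,260:520],(433,400)),cv2.resize(load('side12')['im'][160:380,240:420],(327,400))])[:,:,::-1])
```

```text
[0.4792068  0.05607588 0.20371162] [-3.14111071e+00 -1.87515938e-04  1.57250245e+00] [-0.06085743 -1.34624631  0.92279104] 27.5333
```

View pics/z14.png

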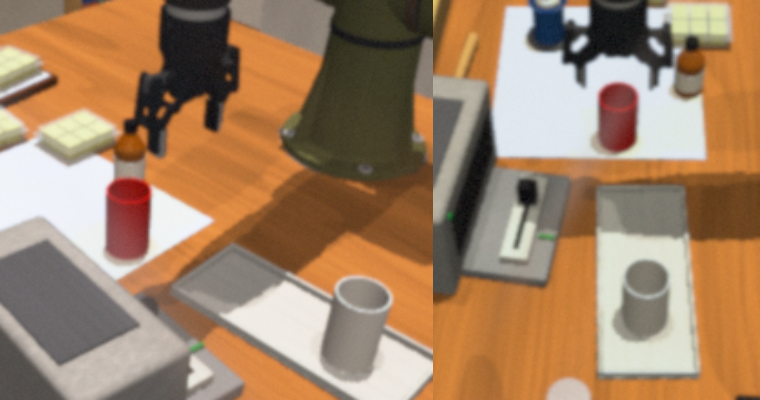

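View pics/wrist12.png

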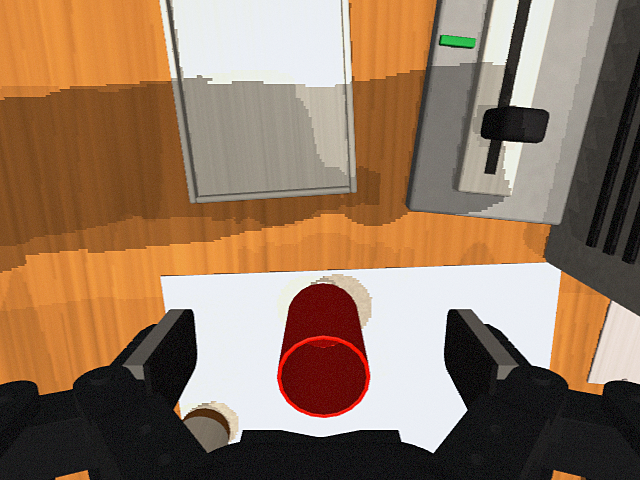

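White stands in the tray. The wrist view shows the red rim at (324,377), the green mark at (458,42), and the slider grip top at (515,122).

Run:
```python
from h import *
np.set_printoptions(precision=4,suppress=True)
print('red',onz('wrist12',324,377,.095))
for z in (.025,.03,.035): print('mark',z,onz('wrist12',458,40,z),'grip',onz('wrist12',515,122,z+.04))
print('mark tri', tri(('wrist12',458,40),('side12',240+545/1,0)) if 0 else tri(('wrist12',458,40),('side12',240+(546-433)*180/327,160+235*220/400)))
print('grip tri', tri(('wrist12',515,121),('side12',240+(527-433)*180/327,160+186*220/400)))
a=onz('wrist12',478,40,.028);b=onz('wrist12',459,190,.028);c=onz('wrist12',512,195,.028); print('track edge',a,b,c)
print('dryer base', onz('wrist12',545,258,.0),onz('wrist12',548,235,.03), 'vent', onz('wrist12',590,245,.05))
```

```text
red [ 0.4818 -0.0328  0.095 ]
mark 0.025 [0.5727 0.1826 0.025 ] grip [0.6003 0.1284 0.065 ]
mark 0.03 [0.5712 0.1816 0.03  ] grip [0.5981 0.1283 0.07  ]
mark 0.035 [0.5697 0.1807 0.035 ] grip [0.5958 0.1282 0.075 ]
mark tri (array([0.5718, 0.1819, 0.0286]), [0.00016955358509042017, 0.00016955358509024572])
grip tri (array([0.6008, 0.1283, 0.0687]), [0.0021356426020549143, 0.0021356426020549386])
track edge [0.5853 0.182  0.028 ] [0.5816 0.0808 0.028 ] [0.6212 0.0772 0.028 ]
dryer base [0.6686 0.0197 0.    ] [0.6513 0.0472 0.03  ] vent [0.6709 0.0449 0.05  ]
```

Call:
move_arm:
  rows:
    - [-3, 0.1, 0, 0, 0, 0, 1]
    - [-6, 0.2, 0, 0, 0, 0, 1]
    - [-8.3, 0.2, 0, 0, 0, 0, 1]
    - [-8.9, 0.2, 1, 0, 0, 0, 1]
    - [-8.9, 0.2, 2.5, 0, 0, 0, 1]
    - [-8.9, 0.2, 4.5, 0, 0, 0, 1]
    - [-8.9, 0.2, 6, 0, 0, 0, 1]
    - [-8.9, 0.2, 8, 0, 0, 0, 1]
    - [-8.9, 0.2, 10, 0, 0, 0, 1]
    - [-8.9, 0.2, 12, 0, 0, 0, 1]
    - [-8.9, 0.2, 13.5, 0, 0, 0, 1]
    - [-8.9, 0.2, 14.4, 0, 0, 0, 1]
  squeeze: 30

```text
time_s: 28.53
tool_pos: [0.4799, -0.0328, 0.0576]
ee_rot: [-3.139, -0.001, 1.572]
wrist_force: [0.2, -0.1, 1.0]
gripper_width: 1.002
```

Call:
move_arm:
  rows:
    - [0, 0, 0, 0, 0, 0, 1]
    - [0, 0, 0, 0, 0, 0, 0.85]
    - [0, 0, 0, 0, 0, 0, 0.75]
    - [0, 0, 0, 0, 0, 0, 0.65]
    - [0, 0, 0, 0, 0, 0, 0.5]
    - [0, 0, 0, 0, 0, 0, 0.4]
    - [0, 0, 0, 0, 0, 0, 0.4]
    - [0, 0, 0, 0, 0, 0, 0.4]

```text
time_s: 29.2
tool_pos: [0.4822, -0.0339, 0.0608]
ee_rot: [3.14, -0.0, 1.571]
wrist_force: [-2.1, 1.1, 6.8]
gripper_width: 0.727
```

Call:
move_arm:
  rows:
    - [0, 0, -1, 0, 0, 0, 0.4]
    - [0, 0, -2.5, 0, 0, 0, 0.4]
    - [0, 0, -4, 0, 0, 0, 0.4]
    - [0.5, 0, -6, 0, 0, 0, 0.4]
    - [2, -0.5, -8, 0, 0, 0, 0.4]
    - [4.5, -1, -8, 0, 0, 0, 0.4]
    - [7.5, -1.8, -8, 0, 0, 0, 0.4]
    - [10.5, -2.6, -8, 0, 0, 0, 0.4]
    - [13.5, -3.4, -8, 0, 0, 0, 0.4]
    - [16.5, -4.2, -8, 0, 0, 0, 0.4]
    - [18.5, -4.5, -8, 0, 0, 0, 0.4]
    - [18.9, -4.5, -8, 0, 0, 0, 0.4]
  squeeze: 40

```text
time_s: 30.2
tool_pos: [0.4361, 0.1577, 0.1406]
ee_rot: [3.141, -0.001, 1.574]
wrist_force: [0.8, 0.4, -1.6]
gripper_width: 0.728
```

Call:
move_arm:
  rows:
    - [0, 0, 0, 0, 0, 0, 0.4]
    - [0, 0, 1.5, 0, 0, 0, 0.4]
    - [0, 0, 3, 0, 0, 0, 0.4]
    - [0, 0, 4.5, 0, 0, 0, 0.4]
    - [0, 0, 5.5, 0, 0, 0, 0.4]
    - [0, 0, 6.3, 0, 0, 0, 0.4]
    - [0, 0, 6.9, 0, 0, 0, 0.4]
    - [0, 0, 7.2, 0, 0, 0, 0.4]
    - [0, 0, 7.4, 0, 0, 0, 0.4]
    - [0, 0, 7.4, 0, 0, 0, 0.4]

```text
time_s: 31.03
tool_pos: [0.4368, 0.1549, 0.0662]
ee_rot: [3.141, -0.0, 1.571]
wrist_force: [0.6, 0.2, -1.6]
gripper_width: 0.727
```

Call:
move_arm:
  rows:
    - [0, 0, 0.1, 0, 0, 0, 0.4]
    - [0, 0, 0.2, 0, 0, 0, 0.4]
    - [0, 0, 0.2, 0, 0, 0, 0.4]
    - [0, 0, 0.2, 0, 0, 0, 0.4]

```text
time_s: 31.37
tool_pos: [0.437, 0.1552, 0.0658]
ee_rot: [3.14, -0.0, 1.571]
wrist_force: [-7.2, -3.0, 19.2]
gripper_width: 0.728
```

Call:
move_arm:
  rows:
    - [0, 0, -0.15, 0, 0, 0, 0.4]
    - [0, 0, -0.15, 0, 0, 0, 0.75]
    - [0, 0, -0.15, 0, 0, 0, 0.85]
    - [0, 0, -0.15, 0, 0, 0, 1]
    - [0, 0, -0.15, 0, 0, 0, 1]
    - [0, 0, -0.15, 0, 0, 0, 1]
    - [0, 0, -0.15, 0, 0, 0, 1]
    - [0, 0, -2, 0, 0, 0, 1]
    - [0, 0, -4.5, 0, 0, 0, 1]
    - [0, 0, -7, 0, 0, 0, 1]
    - [0, 0, -10, 0, 0, 0, 1]
    - [0, 0, -12, 0, 0, 0, 1]

```text
time_s: 32.37
tool_pos: [0.4371, 0.1552, 0.1861]
ee_rot: [3.14, -0.001, 1.571]
wrist_force: [0.9, 0.3, 0.2]
gripper_width: 1.001
```

Call:
move_arm:
  rows:
    - [0, 2, 0, 0, 0, 0, 1]
    - [-0.5, 5, 0, 0, 0, 0, 0.9]
    - [-1, 8, 0, 0, 0, 0, 0.8]
    - [-2, 11, 0, 0, 0, 0, 0.7]
    - [-2.5, 13.5, 0, 0, 0, 0, 0.6]
    - [-2.7, 15.5, 0, 0, 0, 0, 0.55]
    - [-2.7, 16.3, 0, 0, 0, 0, 0.55]
    - [-2.7, 16.3, 0, 0, 0, 0, 0.55]
    - [-2.7, 16.3, 0, 0, 0, 0, 0.55]
    - [-2.7, 16.3, 0, 0, 0, 0, 0.55]

```text
time_s: 33.2
tool_pos: [0.5982, 0.1282, 0.1836]
ee_rot: [-3.14, 0.0, 1.571]
wrist_force: [-0.4, 0.7, -0.1]
gripper_width: 0.549
```

Run:
```python
from h import *
for n in ['scene','side','wrist']: snap(n,n+'13')
s=manip.sense(); print(s['tool_pos'],s['ee_rot'],s['wrist_force'],s['time_s'],s['gripper_width'])
cv2.imwrite('pics/z15.png',np.hstack([cv2.resize(load('scene13')['im'][100:340,260:520],(433,400)),cv2.resize(load('side13')['im'][160:380,200:400],(364,400))])[:,:,::-1])
```

```text
[0.59854262 0.12831735 0.18407901] [-3.14141900e+00 -4.48895756e-05  1.57153353e+00] [ 0.25619545 -0.70970494  0.02943866] 33.35 0.5506222936477201
```

View pics/z15.png

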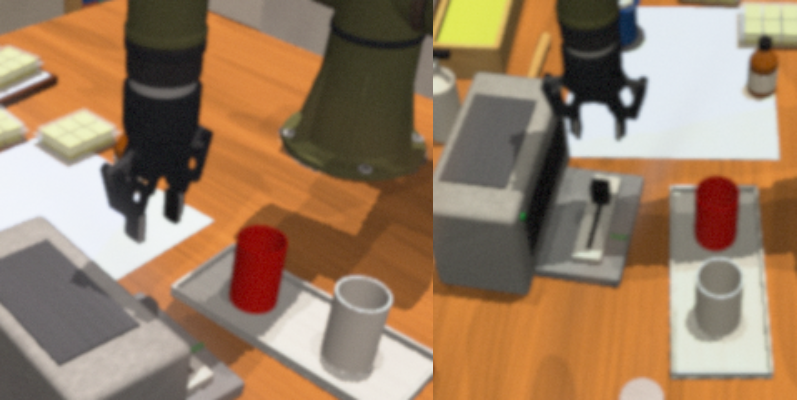

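View pics/wrist13.png

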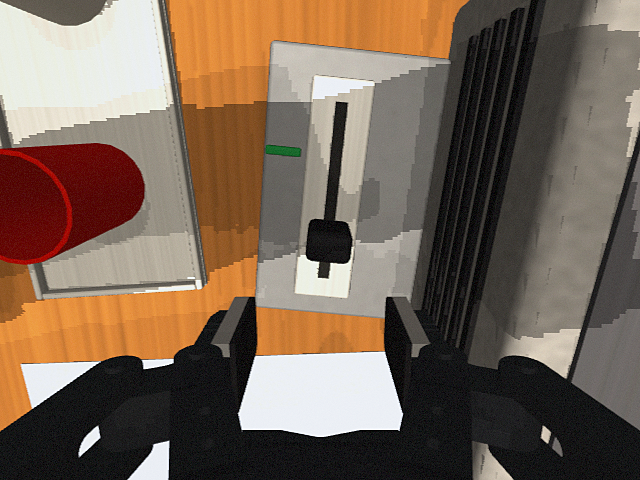

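Run:
```python
from h import *
a=load('wrist13')['im'][130:310,250:390]; a=np.clip((a/255.)**.5*255,0,255).astype(np.uint8)
cv2.imwrite('pics/z16.png',cv2.resize(a,(466,600),interpolation=cv2.INTER_CUBIC)[:,:,::-1])
```

```text
(no output)
```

View pics/z16.png

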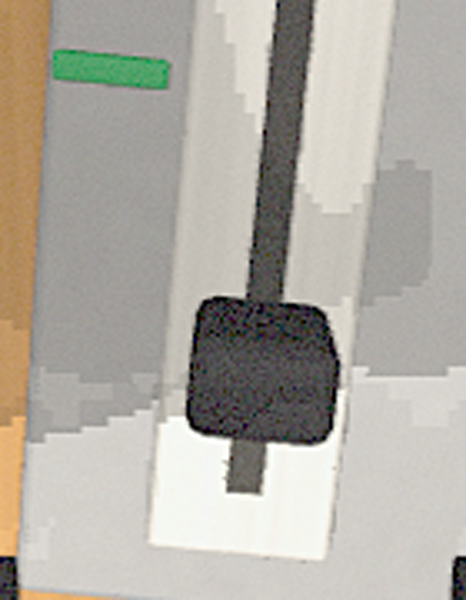

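Run:
```python
from h import *
np.set_printoptions(precision=4,suppress=True)
g=onz('wrist13',328.4,247.4,.069); print('grip',g)
m=onz('wrist13',283.3,151.9,.0305); print('mark',m)
a=onz('wrist13',338.6,130,.029);b=onz('wrist13',323.9,277,.029);d=(a-b)/np.linalg.norm(a-b);print(a,b,d,np.degrees(np.arctan2(-d[0],d[1])))
a2=onz('wrist13',341,103,.029);print('slot len',a2,np.linalg.norm(a2-b))
l=onz('wrist13',250+53/3.333,130+65/3.333,.0305);r=onz('wrist13',250+168/3.333,130+73/3.333,.0305);e=r-l;print('bar dir',l,r,np.degrees(np.arctan2(e[1],e[0])),np.linalg.norm(e))
for D in (d,np.array([e[1],-e[0],0])/-np.linalg.norm(e)): print(D,'travel',(m-g)@D)
print('deck corners',onz('wrist13',270,41,.025),onz('wrist13',258,305,.025))
```

```text
grip [0.6032 0.1259 0.069 ]
mark [0.5735 0.1813 0.0305]
[0.6103 0.1955 0.029 ] [0.6009 0.0921 0.029 ] [0.0905 0.9959 0.    ] -5.193397745231489
slot len [0.6117 0.2124 0.029 ] 0.12080264341375811
bar dir [0.5619 0.1829 0.0305] [0.5849 0.1813 0.0305] -3.835726339164238 0.02306658614616374
[0.0905 0.9959 0.    ] travel 0.05249894785944546
[ 0.0669  0.9978 -0.    ] travel 0.053305244704591116
deck corners [0.5661 0.2501 0.025 ] [0.5514 0.0683 0.025 ]
```

Call:
move_arm:
  rows:
    - [-0.25, 0.45, 1, 0, 0, 2.5, 0.55]
    - [-0.25, 0.45, 2.5, 0, 0, 4.5, 0.55]
    - [-0.25, 0.45, 4.5, 0, 0, 4.5, 0.55]
    - [-0.25, 0.45, 6.5, 0, 0, 4.5, 0.55]
    - [-0.25, 0.45, 8, 0, 0, 4.5, 0.55]
    - [-0.25, 0.45, 9.5, 0, 0, 4.5, 0.55]
    - [-0.25, 0.45, 10.5, 0, 0, 4.5, 0.55]
    - [-0.25, 0.45, 11.5, 0, 0, 4.5, 0.55]
    - [-0.25, 0.45, 12.5, 0, 0, 4.5, 0.55]
    - [-0.25, 0.45, 13.1, 0, 0, 4.5, 0.55]
    - [-0.25, 0.45, 13.3, 0, 0, 4.5, 0.55]
    - [-0.25, 0.45, 13.3, 0, 0, 4.5, 0.55]
  squeeze: 20

```text
time_s: 34.35
tool_pos: [0.6038, 0.1255, 0.0505]
ee_rot: [-3.141, 0.0, 1.492]
wrist_force: [0.1, -0.2, -0.9]
gripper_width: 0.55
```

Call:
move_arm:
  rows:
    - [0, 0, 0, 0, 0, 0, 0.45]
    - [0, 0, 0, 0, 0, 0, 0.4]
    - [0, 0, 0, 0, 0, 0, 0.35]
    - [0, 0, 0, 0, 0, 0, 0.3]
    - [0, 0, 0, 0, 0, 0, 0.25]
    - [0, 0, 0, 0, 0, 0, 0.2]

```text
time_s: 34.85
tool_pos: [0.6034, 0.1257, 0.0515]
ee_rot: [-3.141, -0.0, 1.492]
wrist_force: [-3.9, 0.3, 6.0]
gripper_width: 0.326
```

Run:
```python
from h import *
for n in ['side','wrist']: snap(n,n+'14')
s=manip.sense(); print(s['tool_pos'],s['ee_rot'],s['wrist_force'],s['time_s'],s['gripper_width'])
crop('side14',220,180,130,140,3,'a');cv2.imwrite('pics/z17.png',np.hstack([cv2.imread('pics/a.png'),cv2.resize(load('wrist14')['im'],(400,420))[:,:,::-1]]))
```

```text
[0.60341562 0.12566576 0.0514815 ] [-3.14083654e+00 -4.15073351e-04  1.49207545e+00] [-4.56028693  1.18770178  5.09475225] 34.95 0.32341407404914335
```

View pics/z17.png

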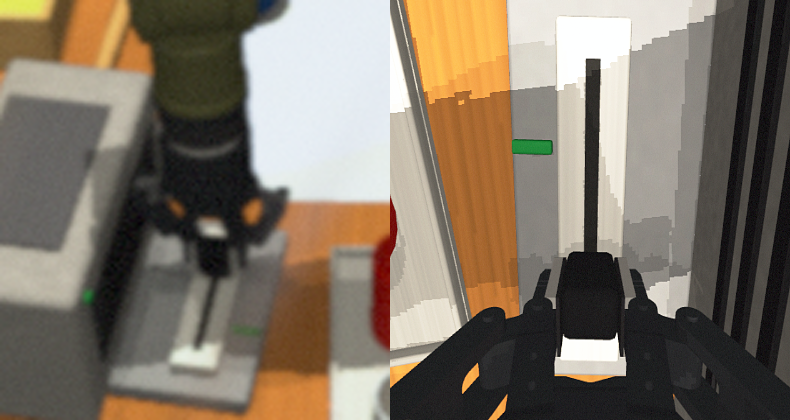

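The grip is held and the track is aligned with the tool (slot vertical in the wrist view). I'll slide it 5.2 cm.

Run:
```python
from h import *
im=load('wrist14')['im']; hsv=cv2.cvtColor(im,cv2.COLOR_RGB2HSV); m=cv2.inRange(hsv,(55,120,50),(85,255,255)); c=max(cv2.findContours(m,0,2)[0],key=cv2.contourArea); print(cv2.minAreaRect(c),cv2.boundingRect(c))
p=onz('wrist14',cv2.minAreaRect(c)[0][0],cv2.minAreaRect(c)[0][1],.029);print(p); s=manip.sense()
y=s['ee_rot'][2]; print((p[:2]-s['tool_pos'][:2])@[np.cos(y),np.sin(y)])
im=load('wrist13')['im']; hsv=cv2.cvtColor(im,cv2.COLOR_RGB2HSV); m=cv2.inRange(hsv,(55,120,50),(85,255,255)); c=max(cv2.findContours(m,0,2)[0],key=cv2.contourArea);print(onz('wrist13',*cv2.minAreaRect(c)[0],.029))
```

```text
((226.98751831054688, 167.5118865966797), (64.27356719970703, 16.482900619506836), 1.3971810340881348) (195, 159, 65, 18)
[0.57356943 0.18226542 0.029     ]
0.05407727857441079
[0.57297002 0.18228896 0.029     ]
```

Call:
move_arm:
  rows:
    - [0.3, 0, 0, 0, 0, 0, 0.2]
    - [0.8, 0, 0, 0, 0, 0, 0.2]
    - [1.4, 0, 0, 0, 0, 0, 0.2]
    - [2, 0, 0, 0, 0, 0, 0.2]
    - [2.6, 0, 0, 0, 0, 0, 0.2]
    - [3.2, 0, 0, 0, 0, 0, 0.2]
    - [3.8, 0, 0, 0, 0, 0, 0.2]
    - [4.3, 0, 0, 0, 0, 0, 0.2]
    - [4.8, 0, 0, 0, 0, 0, 0.2]
    - [5.2, 0, 0, 0, 0, 0, 0.2]
    - [5.2, 0, 0, 0, 0, 0, 0.2]
    - [5.2, 0, 0, 0, 0, 0, 0.2]

```text
time_s: 35.95
tool_pos: [0.6086, 0.1784, 0.0515]
ee_rot: [3.141, -0.002, 1.493]
wrist_force: [-1.9, 2.1, 4.4]
gripper_width: 0.324
```

Run:
```python
from h import *
for n in ['side','wrist','scene']: snap(n,n+'15')
s=manip.sense(); print(s['tool_pos'],s['ee_rot'],s['wrist_force'],s['time_s'],s['gripper_width'])
im=load('wrist15')['im'];a=np.clip((im/255.)**.6*255,0,255).astype(np.uint8); cv2.imwrite('pics/z18.png',a[:,:,::-1])
```

```text
[0.60856732 0.17834558 0.05151776] [ 3.14071735e+00 -1.83796796e-03  1.49254769e+00] [-1.6021375   1.69374811  4.8085461 ] 36.1 0.3255247831631586
```

View pics/z18.png

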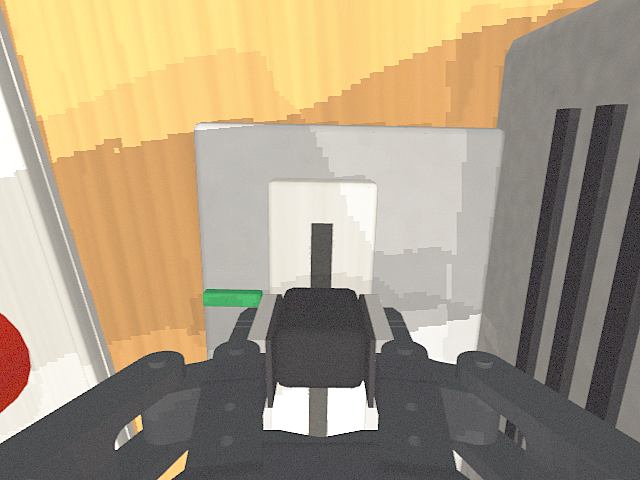

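Run:
```python
from h import *
im=load('wrist15')['im']; hsv=cv2.cvtColor(im,cv2.COLOR_RGB2HSV); m=cv2.inRange(hsv,(55,120,50),(85,255,255)); c=max(cv2.findContours(m,0,2)[0],key=cv2.contourArea); print(cv2.boundingRect(c)); 
s=manip.sense(); y=s['ee_rot'][2]; d=np.array([np.cos(y),np.sin(y)])
al=lambda u,v,z:(onz('wrist15',u,v,z)[:2]-s['tool_pos'][:2])@d*1000
u0,v0,w,h=cv2.boundingRect(c); uc=u0+w/2
print('mark top centre bounds: front-bottom',al(uc,v0,.025),'rear-top',al(uc,v0+h,.031), 'mid@.029',al(uc,v0+h/2,.029))
for z in (.029,.031): print('grip front base',z,al(320,289,z))
print('grip front top',al(320,327,.069),'rear top',al(320,387,.069))
print(im[280:400:2,320].sum(1).tolist()); print(im[215:300:3,322].sum(1).tolist())
```

```text
(203, 289, 59, 18)
mark top centre bounds: front-bottom 5.245005554578796 rear-top 0.008064146082133732 mid@.029 2.9923449591555538
grip front base 0.029 6.8072600754636445
grip front base 0.031 7.591586025627229
grip front top 10.300158890082002 rear top -10.320532492397506
[119, 116, 117, 128, 60, 72, 49, 74, 99, 75, 95, 76, 81, 65, 87, 77, 89, 87, 76, 68, 75, 72, 89, 71, 91, 92, 90, 113, 95, 127, 112, 104, 96, 107, 108, 105, 96, 97, 91, 102, 100, 97, 112, 114, 105, 96, 92, 111, 95, 130, 109, 84, 93, 96, 210, 187, 233, 234, 198, 209]
[649, 649, 666, 93, 132, 136, 131, 159, 134, 126, 136, 146, 130, 151, 126, 126, 132, 122, 128, 118, 108, 139, 97, 129, 125, 77, 90, 67, 81]
```

Call:
move_arm:
  rows:
    - [0.1, 0, 0, 0, 0, 0, 0.2]
    - [0.2, 0, 0, 0, 0, 0, 0.2]
    - [0.25, 0, 0, 0, 0, 0, 0.2]
    - [0.25, 0, 0, 0, 0, 0, 0.2]
    - [0.25, 0, 0, 0, 0, 0, 0.4]
    - [0.25, 0, 0, 0, 0, 0, 0.5]
    - [0.25, 0, 0, 0, 0, 0, 0.55]
    - [0.25, 0, 0, 0, 0, 0, 0.55]
    - [0.25, 0, -1.5, 0, 0, 0, 0.55]
    - [0.25, 0, -4, 0, 0, 0, 0.55]
    - [0.25, 0, -7, 0, 0, 0, 0.55]
    - [0.25, 0, -10, 0, 0, 0, 0.55]

```text
time_s: 37.1
tool_pos: [0.6076, 0.1796, 0.1511]
ee_rot: [-3.14, 0.001, 1.492]
wrist_force: [0.7, 0.3, -0.4]
gripper_width: 0.549
```

Call:
move_arm:
  rows:
    - [-2, 0, -2, 0, 0, 0, 0.55]
    - [-4, 0, -3, 0, 0, 0, 0.55]
    - [-6, 0, -3, 0, 0, 0, 0.55]
    - [-6.5, 0, -3, 0, 0, 0, 0.55]
    - [-6.5, 0, -3, 0, 0, 0, 0.55]
    - [-6.5, 0, -3, 0, 0, 0, 0.55]

```text
time_s: 37.6
tool_pos: [0.603, 0.1152, 0.1803]
ee_rot: [-3.141, -0.0, 1.492]
wrist_force: [-0.3, 0.4, -0.6]
gripper_width: 0.553
```

Run:
```python
from h import *
for n in ['side','wrist','scene']: snap(n,n+'16')
s=manip.sense(); print(s['tool_pos'],s['ee_rot'],s['wrist_force'],s['time_s'],s['gripper_width'])
im=load('wrist16')['im'][20:220,190:450];a=np.clip((im/255.)**.6*255,0,255).astype(np.uint8); cv2.imwrite('pics/z19.png',cv2.resize(a,(780,600),interpolation=cv2.INTER_CUBIC)[:,:,::-1])
```

```text
[0.60296459 0.11592183 0.18016898] [-3.14068938e+00 -1.29115616e-04  1.49325366e+00] [-0.38811328  0.00691191 -0.59996744] 37.75 0.5487040802713855
```

View pics/z19.png

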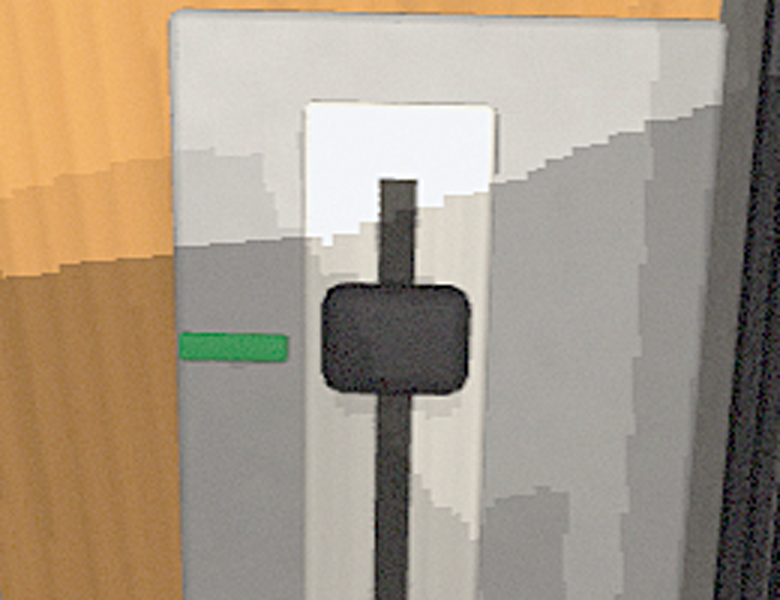

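Run:
```python
from h import *
d=load('wrist16');T=d['T']; nad=proj('wrist16',T[:3,3]-[0,0,.15]);print('nadir',nad,(nad-[190,20])*3)
px=lambda x,y:('wrist16',190+x/3,20+y/3)
for zt in (.069,.073):
  g=onz(*px(396,339.5),zt)
  for zm in (.027,.030,.033):
    m=onz(*px(233,347),zm)
    for yaw in (-4.5,-5.2,-3.8):
        D=np.array([-np.sin(np.radians(yaw)),np.cos(np.radians(yaw)),0]); print(zt,zm,yaw,'mark-grip mm',round(float((m-g)@D)*1000,2))
a=onz(*px(397,180),.029);b=onz(*px(391,600),.029);e=a-b;print('yaw',np.degrees(np.arctan2(-e[0],e[1])))
a=onz(*px(304,110),.029);b=onz(*px(304,600),.029);e=a-b;print('yaw tl',np.degrees(np.arctan2(-e[0],e[1])))
a=onz(*px(494,110),.029);b=onz(*px(478,600),.029);e=a-b;print('yaw tr',np.degrees(np.arctan2(-e[0],e[1])))
a=onz(*px(171,20),.025);b=onz(*px(184,600),.025);e=a-b;print('yaw deck',np.degrees(np.arctan2(-e[0],e[1])))
for x0,y0,x1,y1 in[(200,12,700,21),(310,102,490,105)]:
  a=onz(*px(x0,y0),.027);b=onz(*px(x1,y1),.027);e=b-a;print('yaw cross',np.degrees(np.arctan2(e[1],e[0])))
```

```text
nadir [320.26008578 129.68562902] [390.78025734 329.05688706]
0.069 0.027 -4.5 mark-grip mm -1.94
0.069 0.027 -5.2 mark-grip mm -2.38
0.069 0.027 -3.8 mark-grip mm -1.51
0.069 0.03 -4.5 mark-grip mm -1.9
0.069 0.03 -5.2 mark-grip mm -2.33
0.069 0.03 -3.8 mark-grip mm -1.47
0.069 0.033 -4.5 mark-grip mm -1.86
0.069 0.033 -5.2 mark-grip mm -2.29
0.069 0.033 -3.8 mark-grip mm -1.43
0.073 0.027 -4.5 mark-grip mm -1.97
0.073 0.027 -5.2 mark-grip mm -2.41
0.073 0.027 -3.8 mark-grip mm -1.54
0.073 0.03 -4.5 mark-grip mm -1.93
0.073 0.03 -5.2 mark-grip mm -2.37
0.073 0.03 -3.8 mark-grip mm -1.5
0.073 0.033 -4.5 mark-grip mm -1.89
0.073 0.033 -5.2 mark-grip mm -2.32
0.073 0.033 -3.8 mark-grip mm -1.47
yaw -5.26415196037635
yaw tl -5.5208811144627505
yaw tr -5.2364759297008385
yaw deck -5.722930990867782
yaw cross -5.408304619076124
yaw cross -5.3529167853310735
```

Run:
```python
from h import *
crop('side16',250,240,70,80,8,'a');cv2.imwrite('pics/z20.png',cv2.imread('pics/a.png')[:600])
```

```text
(no output)
```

View pics/z20.png

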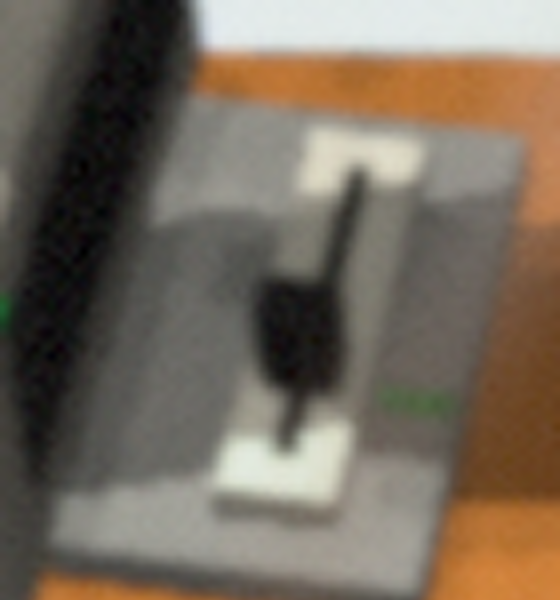

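Run:
```python
from h import *
D=np.array([np.sin(np.radians(5.4)),np.cos(np.radians(5.4)),0])
px=lambda x,y:('side16',250+x/8,240+y/8)
m=onz(*px(418,403),.029)@D; 
print('base front',[(onz(*px(298,391),z)@D-.010-m)*1000 for z in(.029,.033)],'back top',[(onz(*px(298,278),z)@D+.010-m)*1000 for z in (.069,.073)])
```

```text
base front [np.float64(-8.725801520238441), np.float64(-5.842809057797993)] back top [np.float64(-3.4095528028931508), np.float64(-0.36366962335823705)]
```

From directly overhead (grip at the camera's nadir) the grip is about 2.3 mm past the bar. The oblique views are too sensitive to height to settle it, so I'll trust the overhead one, regrip and move back 2.3 mm.

Call:
move_arm:
  rows:
    - [2, 0, 0, 0, 0, 0, 0.55]
    - [4.5, 0, 0, 0, 0, 0, 0.55]
    - [6.5, 0, 0.5, 0, 0, 0, 0.55]
    - [6.5, 0, 3, 0, 0, 0, 0.55]
    - [6.5, 0, 5.5, 0, 0, 0, 0.55]
    - [6.5, 0, 8, 0, 0, 0, 0.55]
    - [6.5, 0, 10, 0, 0, 0, 0.55]
    - [6.5, 0, 12, 0, 0, 0, 0.55]
    - [6.5, 0, 12.8, 0, 0, 0, 0.55]
    - [6.5, 0, 12.8, 0, 0, 0, 0.55]
    - [6.5, 0, 12.8, 0, 0, 0, 0.45]
    - [6.5, 0, 12.8, 0, 0, 0, 0.35]

```text
time_s: 38.75
tool_pos: [0.6093, 0.1804, 0.0541]
ee_rot: [3.14, -0.001, 1.493]
wrist_force: [0.2, 0.2, -0.3]
gripper_width: 0.35
```

Call:
move_arm:
  rows:
    - [0, 0, 0, 0, 0, 0, 0.25]
    - [0, 0, 0, 0, 0, 0, 0.2]
    - [0, 0, 0, 0, 0, 0, 0.2]
    - [0, 0, 0, 0, 0, 0, 0.2]
    - [0, 0, 0, 0, 0, 0, 0.2]

```text
time_s: 39.17
tool_pos: [0.6088, 0.1804, 0.0543]
ee_rot: [3.14, -0.002, 1.492]
wrist_force: [-3.6, 1.6, 7.4]
gripper_width: 0.323
```

Call:
move_arm:
  rows:
    - [-0.1, 0, 0, 0, 0, 0, 0.2]
    - [-0.2, 0, 0, 0, 0, 0, 0.2]
    - [-0.23, 0, 0, 0, 0, 0, 0.2]
    - [-0.23, 0, 0, 0, 0, 0, 0.2]
    - [-0.23, 0, 0, 0, 0, 0, 0.2]
    - [-0.23, 0, 0, 0, 0, 0, 0.2]

```text
time_s: 39.67
tool_pos: [0.6086, 0.1781, 0.0543]
ee_rot: [3.14, -0.002, 1.492]
wrist_force: [-4.2, 1.1, 6.0]
gripper_width: 0.326
```

Call:
move_arm:
  rows:
    - [0, 0, 0, 0, 0, 0, 0.4]
    - [0, 0, 0, 0, 0, 0, 0.5]
    - [0, 0, 0, 0, 0, 0, 0.55]
    - [0, 0, 0, 0, 0, 0, 0.55]
    - [0, 0, -1.5, 0, 0, 0, 0.55]
    - [0, 0, -4, 0, 0, 0, 0.55]
    - [0, 0, -7, 0, 0, 0, 0.55]
    - [0, 0, -10, 0, 0, 0, 0.55]
    - [-2, 0, -12, 0, 0, 0, 0.55]
    - [-5, 0, -13, 0, 0, 0, 0.55]
    - [-6.3, 0, -13, 0, 0, 0, 0.55]
    - [-6.3, 0, -13, 0, 0, 0, 0.55]

```text
time_s: 40.67
tool_pos: [0.6034, 0.1123, 0.1835]
ee_rot: [3.14, 0.001, 1.489]
wrist_force: [-0.4, 0.2, 0.4]
gripper_width: 0.55
```

Call:
move_arm:
  rows:
    - [0, 0, 0, 0, 0, 0, 0.55]
    - [0, 0, 0, 0, 0, 0, 0.55]
    - [0, 0, 0, 0, 0, 0, 0.55]

```text
time_s: 40.92
tool_pos: [0.6027, 0.1155, 0.1817]
ee_rot: [-3.14, 0.0, 1.493]
wrist_force: [-1.6, 0.6, -0.3]
gripper_width: 0.552
```

Run:
```python
from h import *
for n in ['wrist']: snap(n,n+'17')
s=manip.sense(); print(s['tool_pos'],s['ee_rot'],s['time_s'])
im=load('wrist17')['im'][20:220,190:450];a=np.clip((im/255.)**.6*255,0,255).astype(np.uint8); cv2.imwrite('pics/z21.png',cv2.resize(a,(780,600),interpolation=cv2.INTER_CUBIC)[:,:,::-1])
```

```text
[0.60270467 0.11556381 0.18179754] [-3.14008048e+00  8.73684585e-05  1.49328075e+00] 40.9667
```

View pics/z21.png

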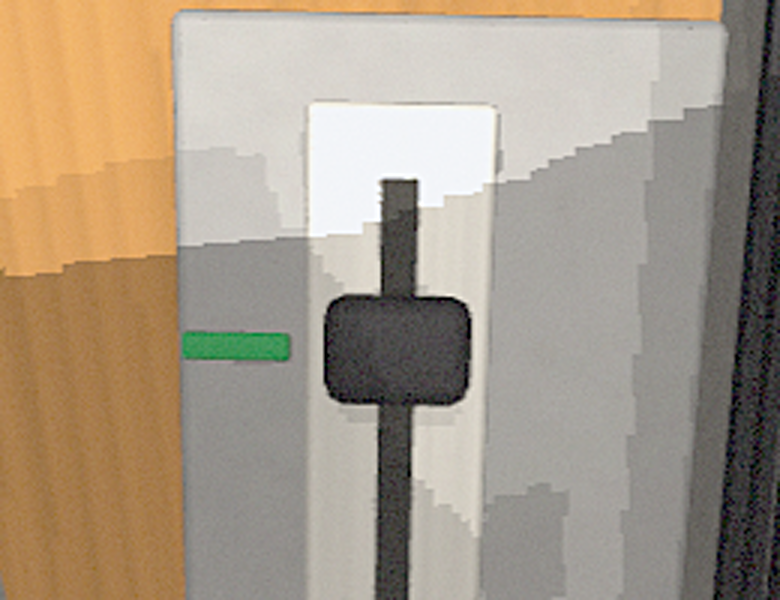

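Run:
```python
from h import *
px=lambda x,y:('wrist17',190+x/3,20+y/3)
for zt in(.069,.072):
 for yaw in(-4.5,-5.4):
  D=np.array([-np.sin(np.radians(yaw)),np.cos(np.radians(yaw)),0]); print(((onz(*px(237,346),.03)-onz(*px(397,350.5),zt))@D)*1000)
```

```text
0.27719259748392056
-0.27130976690401953
0.22809095894140022
-0.3202104405901079
```

The slider is within about 0.3 mm of the mark from overhead. I'll rise clear and do a final check.

Call:
move_arm:
  rows:
    - [0, 0, -2, 0, 0, 0, 0.6]
    - [-2, 0, -4, 0, 0, 0, 0.8]
    - [-4, 0, -6, 0, 0, 0, 1]
    - [-7, 0, -8, 0, 0, 0, 1]
    - [-10, 0, -8, 0, 0, 0, 1]
    - [-12, 0, -8, 0, 0, 0, 1]
    - [-12, 0, -8, 0, 0, 0, 1]
    - [-12, 0, -8, 0, 0, 0, 1]

```text
time_s: 41.63
tool_pos: [0.5937, -0.005, 0.2624]
ee_rot: [-3.141, -0.0, 1.491]
wrist_force: [-0.4, -0.3, 1.5]
gripper_width: 1.0
```

Run:
```python
from h import *
for n in ['scene','side']: snap(n,n+'18')
s=manip.sense(); print(s['tool_pos'],s['time_s'])
cv2.imwrite('pics/z22.png',np.hstack([cv2.resize(load('scene18')['im'][80:400,160:560],(400,320)),cv2.resize(load('side18')['im'][80:400,180:580],(400,320))])[:,:,::-1])
```

```text
[ 0.59370194 -0.00385766  0.26225148] 41.7333
```

View pics/z22.png

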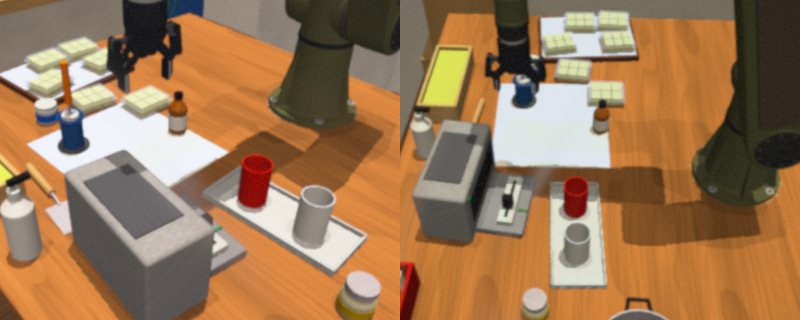

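The beakers stand upright in the tray at about (255,180) and (313,215), the brush is in its holder, and the bystanders are where they were. I'm handing the job in.

```bash
python3 -c "
from workcell import manip
print(manip.close_job())"
```

```text
the job is handed in; nothing more can be done
None
```

I finished the job and handed it in at about 42 s; no verdict was reported.

- **Scrubbing:** Only the white and red beakers were on the bench; I saw no yellow one in any view. I scrubbed white first, then red. In each, the brush touched the bottom (11–14 N), came up to about 14 mm below the rim, and touched the bottom again (15–21 N).
- **Putting away:** The brush is back in its holder. Both beakers stand upright in the drying tray. The last pictures show the other things on the bench where they were, and neither beaker was knocked aside.
- **Slider:** I first pushed it about 2.3 mm past the green mark, so I gripped it again and moved it back. The last overhead view puts it within about 0.3 mm of the mark. The oblique wrist and side views taken before that correction disagreed by several millimetres. I trusted the overhead view because it depends least on the grip's exact height.

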